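# Fit the clutch pencil to the drawing machine

## Robot

A 7-joint arm with a two-finger parallel gripper is mounted at the origin on the work surface; the furniture and walls round the work are solid. World frame = base frame: x ahead of the robot, y to its left, z up, the work surface at z = 0. Lengths are in m, angles in rad, forces in N, time in s.
With the tool pointing down it reaches from about 0.425 to 0.875 m from the base axis. Payload 4.7 kg.
Tool frame: the origin (TCP) lies on the centre line of the jaws, within the pads' length; the fingertips stand 14 mm ahead of it and the grasp point (between the pads) lies 5 mm behind it; z points along the fingers, y is the direction in which the jaws open and shut (so a half turn about z gives the same grasp; the last joint's range is limited). The gripper opens to 87 mm and grips with 3 to 60 N. Pads are 19 mm wide; open, the fingers measure 117 mm over their backs; the gripper's body (75 mm by 190 mm) begins 51 mm behind the grasp point.
Start: joints at [1.168, 0.321, -0.07, 1.45, 0.023, 1.371, -0.057], TCP at [0.263, -0.594, 0.237] pointing down, gripper open.
Joint ranges: [-2.86, 2.86], [-0.3, 2.09], [-1.38, 1.24], [0.06, 2.45], [-1.56, 4.7], [0.09, 2.05], [-2.69, 2.69]. Speed limits (rad/s): [2.57, 2.57, 3.14, 3.14, 3.14, 3.14, 3.14].

## Interface

Orientations are given as a rotation vector (axis times angle).
In Python, from bench import ctrl gives the robot as it stands. The module is installed in compiled form; this text tells all that it offers.
- The arm moves only by the tool step_arm, never from a script. Its argument "plan" is a list of rows, each a list of 3 entries, a list of its own where there are three numbers: the turn, a rotation vector about the tool's x, y, z in rad, then the shift along the tool's x, y, z in m, then the closure in counts, from 0 (fully open) to 255 (shut). In form: [[[rx, ry, rz], [x, y, z], hand], ...]. A call has exactly 10 rows; each row is the pose to reach, as a shift and turn from the pose commanded when the call began, along the tool's axes at that moment; what a row does not reach only later rows make up. A row lasts 1/8 s, in which the tool goes at most 62.5 mm and 10.7 degrees, less where a joint would pass 70% of its speed; a pose out of reach is approached as far as the arm can. A call with a gripper value outside its range is refused whole. The fingers move at their own pace and stop on an object; "squeeze" is the grip in N (left out, the last holds). Time passes only in rows, so rows that repeat a pose let the fingers close, or fill a call up. It gives the time, the measured TCP pose, the force and the opening at its end, in the units of the state.
- ctrl.get_state(): the state, without advancing time (a new reading comes with each control period).
- ctrl.get_image(name): name is "side" or "top"; returns the picture (480x640x3 uint8, red, green, blue); there is no depth.
- ctrl.calibration(name): a dict with "fov_y" (degrees; the focal length in pixels is half the picture's height over the tangent of half this angle, whatever the lens; pixels are square), "cx", "cy" (the principal point, pixels), "k1" (the pictures are not rectified: a ray, as slopes to the right and down, at radius r is drawn at 1 + k1 r^2 times it, then the intrinsics apply), "rvec" (rotation vector, rad) and "tvec" (3), from world to camera coordinates, as OpenCV has them. Camera axes: x right, y down, z forward; pixel columns grow to the right and rows downward; lengths in m; the calibration is good to about 2 mm. A picture is of the moment at which its call begins. calibration takes no time and is no camera call.
- ctrl.close_job(): hands the job in, once; it reports no verdict.
Trained networks look in the newest picture that a camera, given by its name, has taken for a name from the list of things; names that differ only in an ending like _2 or _b are one class to them, and where a whole thing is asked for, a point or a joint stands for the part that bears it (a point fixed in the world has none). Each returns a list of dicts, best first, with "score" (0 to 1); they miss things now and then, are a little off and sometimes report something else, mostly with a low value. They report only what shows in the picture. A call takes as long as a camera call.
- ctrl.cut_out(camera, label): "pixels" (480x640 bool, what is visible of it) and "rect" ([left, top, width, height] in pixels, round what is visible of it).
The state is a dict: "time": time; "joint_positions": joint angles; "qd": joint speeds; "joint_torque": joint torques, N m; "position": TCP position; "tool_rot": TCP orientation; "ft_force": force on the tool from outside, world axes, zero at the start; "torque": the same for the moment, N m; "grip_width": opening from 0.0 (shut) to 1.0 (fully open).
Only numpy, scipy, OpenCV 4.12 (cv2) and the standard library are available. Lean on these libraries where they do the work, as an engineer would, in place of code of your own. Each camera call takes 0.05 s, during which the arm holds its last target.

## Task

Set up the small drawing machine for its first line: swing its arm by the upright knob until the round pencil holder stands exactly above the cross in the middle of the turntable, and press the holder's thumb tab down so that the holder is fully upright. Then take the long metal clutch pencil out of the rack, lower it lead first through the holder without its touching the machine anywhere (the lead snaps easily), and finish while still holding it there, upright and in the middle of the bore with the lead about 5 mm above the card, so that I can tighten the clamp screws. Leave the short stylus, the eraser and the binder clip where they are.

Things in the scene. Friction and masses are not known exactly. Their poses are not given: they have to be found in the camera images.
- machine: desktop drawing machine, fixed to the table: grey base plate 136 x 262 mm, 16 mm high, with a round turntable (126 mm across, 24 mm high) that carries a white card disc (112 mm across, its top at z = 25 mm). Origin: on the table, under the vertical column of the arm; its +y axis points from the column to the turntable's centre, 145 mm away. A gearbox housing 41 mm high stands round the column; the arm's hub on the column reaches up to 95 mm
- centre_mark (a point): the black cross (22 mm) on the card at the centre of the turntable, at the card's surface, 25 mm above the table
- pencil_arm (a joint): swivel of the aluminium arm about the column (rad): 0 = the holder stands above the cross; positive = swung anticlockwise seen from above. Stays where it is left (about 2 N at the knob moves it, no stop at 0); starts between 0.35 and 0.7
- swing_knob (a point): the upright black hand knob on the arm, 16 mm in diameter and 30 mm high (z = 95 to 124 mm), standing 74 mm from the column axis; point at the middle of its height. The top of the arm beside it is at 84 mm
- pencil_holder (a joint): tilt of the pencil holder in the arm's fork (rad), about a level axis across the arm through the middle of the bore: 0 = bore upright, against its stop; positive = the thumb tab, on the side away from the column, is raised. Stays where it is left (about 1.5 N at the tab moves it); starts between 0.4 and 0.7
- bore (a point): middle of the holder's bore, on the tilt axis, 145 mm from the column axis and 79 mm above the table whatever the tilt. The holder is a dark steel tube 36 mm outside, bore 22 mm, 24 mm long (z = 67 to 91 mm when upright) with three backed-out clamp screws; its z axis is the bore axis
- thumb_tab (a point): point on the top face of the holder's flat thumb tab, 45 mm from the bore axis, away from the column; the tab is 13 mm wide, 4 mm thick and ends 65 mm from the bore axis; this point is at z = 81 mm when the holder is upright
- rack: fixed plywood pencil rack 58 x 122 mm, 66 mm high at the end cheeks and 61 mm at the upper shelf, two holes 60 mm apart along its y axis; origin at the centre of its underside
- pencil_middle (a point): middle of the clutch pencil, half-way up: straight metal barrel 12 mm in diameter, 144 mm long over all with the lead; it stands upright, lead down, in one of the rack's holes (tip 10 mm and top 154 mm above the table). The barrel runs from 52 mm below this point to 66 mm above it; hold it in its upper half, 30 to 60 mm above this point, for the lower half goes through the holder. z axis: along the pencil, up. 30 g
- pencil_tip (a point): tip of the pencil's lead, 72 mm below pencil_middle along the pencil; the lowest 20 mm is a sleeve 5 mm thick with the bare lead
- stylus_middle (a point): bystander: short embossing stylus with wooden handle, 12 mm in diameter, 98 mm long, upright in the rack's other hole; point half-way up
- eraser: bystander: eraser 19 x 43 x 13 mm lying on the table; origin at the centre of its underside
- binder_clip_1: bystander: black binder clip 53 x 32 x 26 mm on the table; origin at the centre of its underside
- pencil: the same clutch pencil, origin at the tip of its lead, z axis up along it

How it is judged:
On the way, in this order (a step that is already met when the one before it is completed fails the run):
1. the holder stands above the cross and is upright, before the pencil is fetched (horizontal distance between bore and centre_mark below 0.006 m and value of joint pencil_holder below 0.05 rad and height (world z) of pencil_tip below 0.02 m), for 0.2 s.
2. the pencil has been lifted out of the rack, above the holder's height (height (world z) of pencil_tip above 0.091 m), for 0.05 s.
At the end, for the whole second after the job is handed in: The holder's bore is within 6 mm of the cross and within 0.05 rad of upright; the pencil, held by the gripper alone and still, hangs through the bore with its tip within 3.5 mm of the bore's centre, within 0.06 rad of upright, and 1.5 to 9 mm above the card (horizontal distance between bore and centre_mark below 0.006 m and value of joint pencil_holder below 0.05 rad and horizontal distance between pencil_tip and bore below 0.0035 m and angle between pencil's own z axis and vertical below 0.06 rad and z of pencil_tip in the frame of centre_mark between 0.0015 and 0.009 m and contact force between pencil and the fingers above 1 N and contact force between pencil and machine below 0.1 N and linear speed of pencil below 0.01 m/s); the arm keeps its last pose, push and grip.
It fails at once if the pencil touches the machine (more than 0.5 N) (contact force between pencil and machine above 0.5 N).
It fails at once if the stylus is moved from its place (more than 15 mm) (distance of stylus_middle from where it was at the start of the episode above 0.015 m).
It fails at once if the eraser is pushed away (more than 15 mm) (distance of eraser from where it was at the start of the episode above 0.015 m).
It fails at once if the binder clip is pushed away (more than 15 mm) (distance of binder_clip_1 from where it was at the start of the episode above 0.015 m).
It also fails if it takes over 72 s, if anything falls off the work surface, if the arm or the gripper's body presses on something with over 40 N, if the wrist force passes 120 N, or if a joint passes its speed limit or range.

## Working session

There is one attempt and no reset: what is moved stays moved. The work goes in short steps, Python scripts to look and compute and a tool call to move; the robot and the scene stay as the last step left them, time stands still between calls to the robot, and variables do not carry over. Pictures are saved under pics/ and viewed, and the job is handed in when it is done.

Besides the shell and the picture viewer there is one more tool, called as name(argument=value, ...) on one line, values as JSON. step_arm: Moves the arm, as the interface text tells. Its arguments: {"type":"object","properties":{"plan":{"type":"array"},"squeeze":{"type":"number"}},"required":["plan"]}

```bash
mkdir -p pics
python3 - <<'E'
from bench import ctrl
import cv2
s=ctrl.get_state()
for k,v in s.items(): print(k,v)
for n in("side","top"):
    im=ctrl.get_image(n); cv2.imwrite(f"pics/{n}0.png",im[:,:,::-1]); print(n,ctrl.calibration(n))
E
```

```text
time 0.0
joint_positions [ 1.16811563  0.32183118 -0.07006726  1.45171349  0.02260563  1.3707579
 -0.05691899]
qd [ 8.73905591e-04 -2.71109039e-04  1.93407992e-04 -8.81400758e-04
 -1.19905577e-03 -2.15881919e-05  7.01362106e-04]
joint_torque [ 4.57984570e-04 -4.91288924e+01 -4.03176695e-01 -3.12527132e+01
 -6.37075701e-02  4.36913827e-02  1.61821740e-04]
position [ 0.26286102 -0.59389671  0.2354367 ]
tool_rot [-3.07180995e+00 -6.49560833e-01  7.91425487e-04]
ft_force [0.00841325 0.48185898 0.61583307]
torque [-0.02533746 -0.03184788 -0.01759105]
grip_width 0.9984551239089307
side {'fov_y': 54.018976005983845, 'cx': 312.8683160967194, 'cy': 240.0679468703986, 'k1': -0.11246192548002996, 'rvec': array([ 0.42163363, -2.57051198,  1.45580954]), 'tvec': array([0.42561788, 0.15165147, 1.12961292])}
top {'fov_y': 55.39878396885455, 'cx': 320.5488662706318, 'cy': 243.09351746568663, 'k1': -0.08168629392523043, 'rvec': array([ 2.20320671, -2.18215801,  0.04878418]), 'tvec': array([-0.01394143,  0.43923833,  1.28820258])}
```

View pics/side0.png

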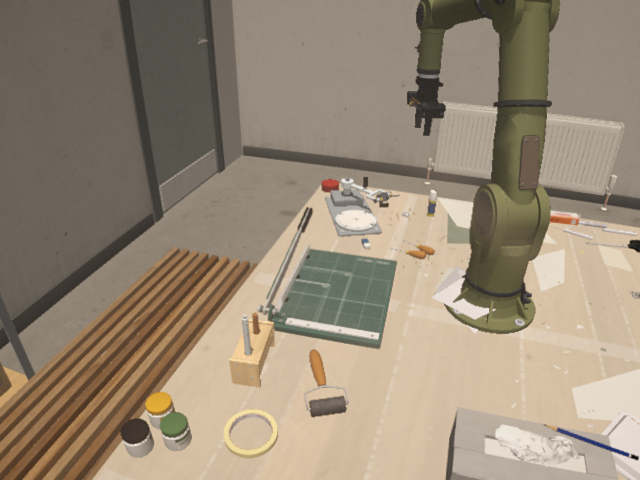

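View pics/top0.png

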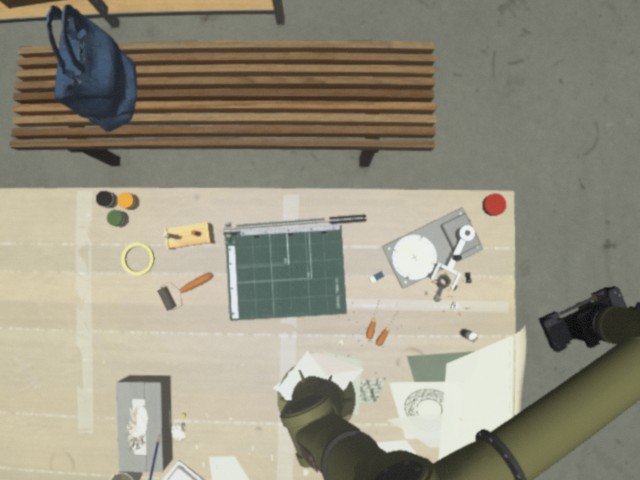

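The side view shows the machine around (352,210), with the arm swung to the far right, and the rack around (252,350). In the top view the turntable is at (414,258), the column at (466,233), the knob and holder around (445,280), and the rack at (189,235). I'll write helpers and look at zoomed crops.

```bash
cat > h.py <<'E'
import numpy as np, cv2
from bench import ctrl
from scipy.spatial.transform import Rotation as R
C={}
def cal(n):
    if n not in C:
        c=ctrl.calibration(n); f=240/np.tan(np.radians(c['fov_y'])/2)
        K=np.array([[f,0,c['cx']],[0,f,c['cy']],[0,0,1.]])
        C[n]=(K,np.array([c['k1'],0,0,0,0.]),np.array(c['rvec']),np.array(c['tvec']))
    return C[n]
def proj(n,P):
    K,d,r,t=cal(n); return cv2.projectPoints(np.atleast_2d(np.asarray(P,float)),r,t,K,d)[0][:,0]
def ray(n,uv):
    K,d,r,t=cal(n); x=cv2.undistortPoints(np.array([[uv]],float),K,d)[0,0]
    M=cv2.Rodrigues(r)[0]; o=-M.T@t; v=M.T@np.array([x[0],x[1],1.]); return o,v/np.linalg.norm(v)
def back(n,uv,z):
    o,v=ray(n,uv); return o+v*(z-o[2])/v[2]
def tri(uvs):
    A=np.zeros((3,3));b=np.zeros(3)
    for n,uv in uvs:
        o,v=ray(n,uv);P=np.eye(3)-np.outer(v,v);A+=P;b+=P@o
    return np.linalg.solve(A,b)
def crop(im,x0,y0,x1,y1,s,name):
    c=cv2.resize(im[y0:y1,x0:x1],None,fx=s,fy=s,interpolation=cv2.INTER_CUBIC); cv2.imwrite('pics/'+name,c if c.ndim<3 else c[:,:,::-1])
E
python3 - <<'E'
from h import *
im=cv2.imread('pics/top0.png')[:,:,::-1];s=cv2.imread('pics/side0.png')[:,:,::-1]
crop(im,365,200,495,310,6,'t1.png');crop(s,310,165,420,255,7,'s1.png')
crop(im,150,210,230,260,8,'t2.png');crop(s,215,300,295,390,6,'s2.png')
o=[ray(n,(320,240))[0] for n in('top','side')];print(o)
E
```

```text
[array([ 0.37353589, -0.01811879,  1.30871433]), array([0.12112811, 0.98016506, 0.71047768])]
```

View pics/t1.png

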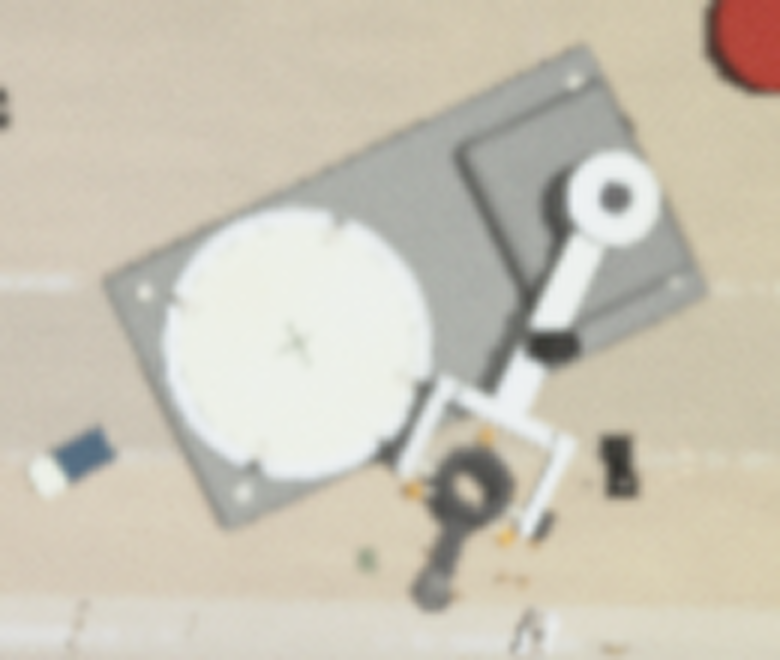

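View pics/s1.png

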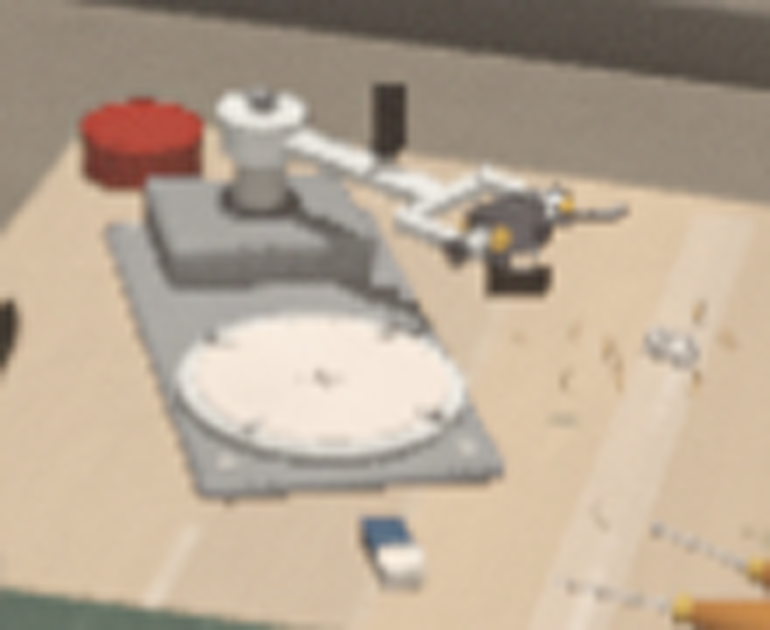

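View pics/t2.png

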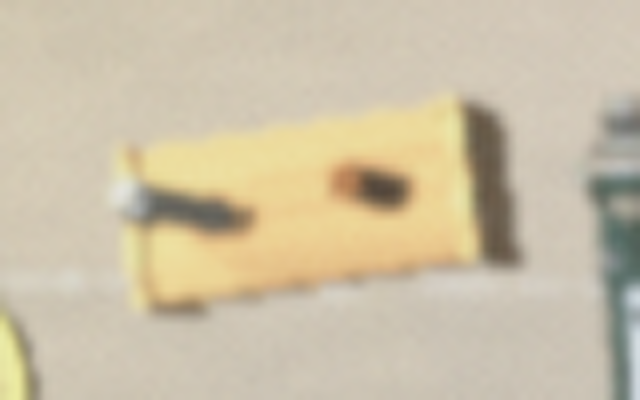

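View pics/s2.png

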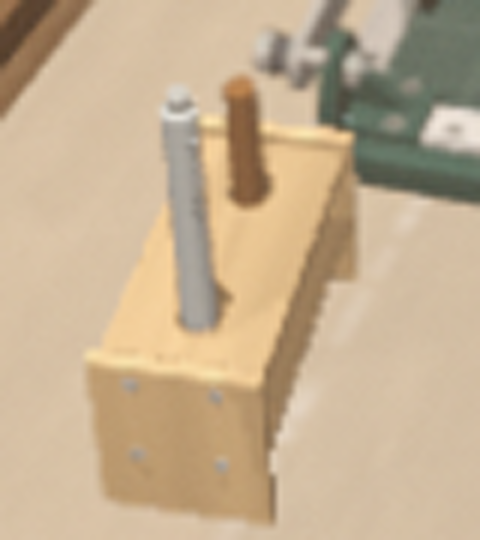

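Run:
```python
from h import *
T=lambda x,y:((x+.5)/6-.5+365,(y+.5)/6-.5+200)
S=lambda x,y:((x+.5)/7-.5+310,(y+.5)/7-.5+165)
print('cross top',back('top',T(298,342),.025),'side',back('side',S(325,378),.025))
print('corners',*[back('top',T(*p),.016) for p in[(585,42),(708,290),(228,530),(105,280)]],sep='\n')
print('cornS',*[back('side',S(*p),.016) for p in[(205,485),(500,465),(105,228)]],sep='\n')
print('hub', back('top',T(615,197),.093), back('side',S(263,105),.093))
print('knob top', back('top',T(553,343),.115), 'side top',back('side',S(391,86),.124))
print('bore top', back('top',T(470,487),.083),'side',back('side',S(512,222),.079))
print('tab',back('top',T(432,590),.10),'side',back('side',S(622,210),.1), tri([('top',T(432,595)),('side',S(624,210))]))
print('clip',back('top',T(618,465),.01)); print('eraser',back('top',T(72,463),.01))
T2=lambda x,y:((x+.5)/8-.5+150,(y+.5)/8-.5+210)
S2=lambda x,y:((x+.5)/6-.5+215,(y+.5)/6-.5+300)
print('pencil top',tri([('top',T2(130,195)),('side',S2(179,97))]),back('top',T2(130,195),.152),back('side',S2(179,97),.152))
print('pencil base side',back('side',S2(198,322),.061),back('top',T2(238,218),.061))
print('stylus top',tri([('top',T2(345,183)),('side',S2(238,85))]),'base',back('side',S2(250,198),.061),back('top',T2(400,190),.061))
print('rack',*[back('top',T2(*p),.066) for p in[(125,150),(462,97),(480,262),(145,305)]])
```

```text
cross top [ 0.40313019 -0.27385703  0.025     ] side [ 0.39919337 -0.26707516  0.025     ]
corners
[ 0.54755682 -0.41381326  0.016     ]
[ 0.42969074 -0.47230113  0.016     ]
[ 0.31454944 -0.24266077  0.016     ]
[ 0.43179859 -0.18413134  0.016     ]
cornS
[ 0.42752816 -0.17534785  0.016     ]
[ 0.31344434 -0.23197436  0.016     ]
[ 0.54083245 -0.39766626  0.016     ]
hub [ 0.46760504 -0.40325023  0.093     ] [ 0.46392616 -0.3941768   0.093     ]
knob top [ 0.40156096 -0.36833428  0.115     ] side top [ 0.3979277 -0.3645322  0.124    ]
bore top [ 0.3375162  -0.33992711  0.083     ] side [ 0.33410356 -0.33729233  0.079     ]
tab [ 0.29257502 -0.3185758   0.1       ] side [ 0.28418497 -0.3210878   0.1       ] [ 0.28677228 -0.31924717  0.10029292]
clip [ 0.34623713 -0.43032588  0.01      ]
eraser [ 0.34531757 -0.16959855  0.01      ]
pencil top [0.45200615 0.3879621  0.14789342] [0.45197764 0.38663361 0.152     ] [0.44931762 0.39224504 0.152     ]
pencil base side [0.44879022 0.39570944 0.061     ] [0.45050477 0.3801906  0.061     ]
stylus top [0.46042482 0.33053574 0.10488416] base [0.457242   0.33639061 0.061     ] [0.46066387 0.3236879  0.061     ]
rack [0.47334795 0.41893372 0.066     ] [0.49250387 0.30154572 0.066     ] [0.43583723 0.29398215 0.066     ] [0.41993654 0.41041597 0.066     ]
```

```bash
cat >> h.py <<'E'
def pose():
    s=ctrl.get_state(); return np.array(s['position']),R.from_rotvec(s['tool_rot'])
def down(yaw):
    # tool z down; tool y (jaw axis) at world yaw
    y=np.array([np.cos(yaw),np.sin(yaw),0]);z=np.array([0,0,-1.]);x=np.cross(y,z)
    return R.from_matrix(np.c_[x,y,z])
def near(yaw):
    p,r=pose(); return min((down(yaw),down(yaw+np.pi)),key=lambda q:(r.inv()*q).magnitude())
def rel(pt,rt,p=None,r=None):
    if p is None:p,r=pose()
    return (r.inv()*rt).as_rotvec().round(4).tolist(), r.inv().apply(np.array(pt)-p).round(4).tolist()
E
python3 - <<'E'
from h import *
p,r=pose(); print(r.as_matrix().round(3))
yaw=np.radians(64)
rt=near(yaw); print(np.degrees((r.inv()*rt).magnitude()))
for z in(.20,.112): print(rel([.400,-.3665,z],rt))
E
```

```text
[[ 0.914  0.405 -0.001]
 [ 0.405 -0.914  0.002]
 [-0.    -0.002 -1.   ]]
49.88334408255485
([-0.0016, 0.0009, 0.8706], [0.2174, -0.1524, 0.0358])
([-0.0016, 0.0009, 0.8706], [0.2175, -0.1522, 0.1238])
```

step_arm(plan=[[[0, 0, 0.17], [0.04, -0.03, 0.005], 0], [[0, 0, 0.34], [0.08, -0.06, 0.01], 0], [[0, 0, 0.51], [0.13, -0.09, 0.02], 0], [[0, 0, 0.68], [0.17, -0.12, 0.03], 0], [[0, 0, 0.87], [0.2174, -0.1524, 0.0358], 0], [[0, 0, 0.87], [0.2174, -0.1524, 0.0358], 0], [[0, 0, 0.87], [0.2174, -0.1524, 0.0358], 0], [[0, 0, 0.87], [0.2174, -0.1524, 0.0358], 0], [[0, 0, 0.87], [0.2174, -0.1524, 0.0358], 0], [[0, 0, 0.87], [0.2174, -0.1524, 0.0358], 0]])

```text
time: 1.35
position: [0.3997, -0.3677, 0.2007]
tool_rot: [3.061, -0.708, -0.0]
ft_force: [0.0, -0.3, -0.2]
grip_width: 1.004
```

Run:
```python
from h import *
s=ctrl.get_image('side');t=ctrl.get_image('top')
crop(s,290,110,430,215,5,'s3.png');crop(t,365,190,525,310,5,'t3.png')
p,r=pose();print(p,r.as_rotvec())
m=r.as_matrix()
for a in(-1,1): 
    q=p+m[:,2]*.014+a*.0435*m[:,1]; print('fingertip',q.round(4),[(proj('side',q)[0]-[290,110])*5,(proj('top',q)[0]-[365,190])*5])
print(rel([.400,-.3665,.112],near(np.radians(64))))
```

```text
[ 0.39994408 -0.36740936  0.20073608] [ 3.06096133e+00 -7.06891353e-01 -2.26530589e-05]
fingertip [ 0.419  -0.3283  0.1867] [array([335.29381769, 256.33038256]), array([420.62537238, 294.65337779])]
fingertip [ 0.3809 -0.4065  0.1867] [array([424.32299455, 220.51383992]), array([576.93427278, 373.15178457])]
([0.0001, -0.0, -0.0001], [-0.0003, -0.0008, 0.0887])
```

View pics/s3.png

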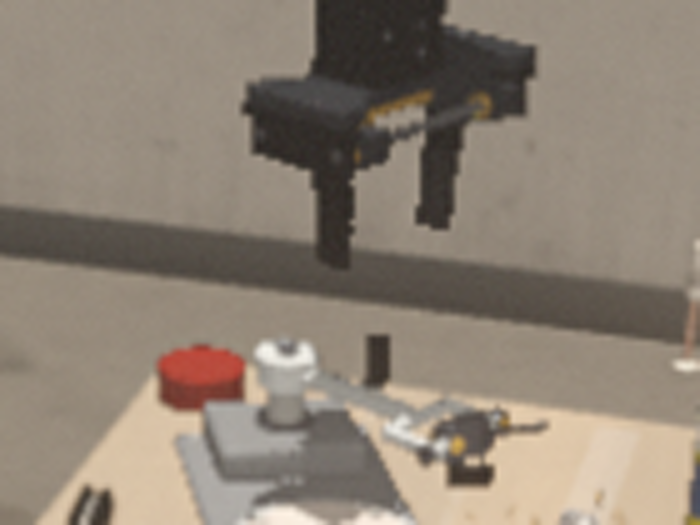

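View pics/t3.png

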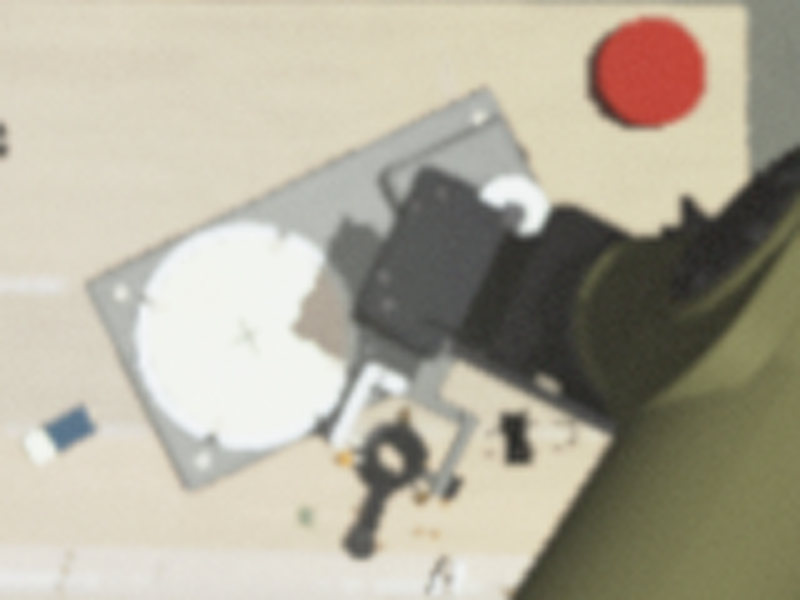

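Prediction and picture agree: the fingertips are near (335,262) and (430,224) in the zoomed side crop, straddling the knob line. Next I'll go down and close gently.

step_arm(plan=[[[0, 0, 0], [0, 0, 0.03], 0], [[0, 0, 0], [0, -0.0005, 0.06], 0], [[0, 0, 0], [0, -0.0005, 0.08], 0], [[0, 0, 0], [0, -0.0005, 0.089], 0], [[0, 0, 0], [0, -0.0005, 0.089], 60], [[0, 0, 0], [0, -0.0005, 0.089], 120], [[0, 0, 0], [0, -0.0005, 0.089], 160], [[0, 0, 0], [0, -0.0005, 0.089], 200], [[0, 0, 0], [0, -0.0005, 0.089], 230], [[0, 0, 0], [0, -0.0005, 0.089], 230]], squeeze=5)

```text
time: 2.7
position: [0.4004, -0.3666, 0.1118]
tool_rot: [3.061, -0.706, 0.0]
ft_force: [0.3, 0.4, 0.2]
grip_width: 0.403
```

Run:
```python
from h import *
s=ctrl.get_image('side');t=ctrl.get_image('top')
crop(s,310,110,420,215,5,'s4.png')
print(ctrl.get_state())
```

```text
{'time': 2.8, 'joint_positions': array([ 0.83197309,  0.19908166, -0.15454053,  1.86388968,  0.03458641,
        1.08123045, -1.35982625]), 'qd': array([-5.60473431e-05,  2.22636564e-04, -1.21721067e-03, -1.33450381e-03,
        5.32900016e-04, -5.57441909e-04, -6.74783862e-04]), 'joint_torque': array([-3.14577505e-05, -3.92313159e+01, -7.44549651e-01, -2.82639492e+01,
       -3.38557432e-02, -6.61297864e-02, -2.78333619e-05]), 'position': array([ 0.40040159, -0.36654574,  0.11174498]), 'tool_rot': array([ 3.06123618e+00, -7.05793705e-01, -1.21910678e-04]), 'ft_force': array([0.13095228, 0.54293043, 0.43009542]), 'torque': array([ 0.0276836 , -0.00944426, -0.01266322]), 'grip_width': 0.308605511011888}
```

View pics/s4.png

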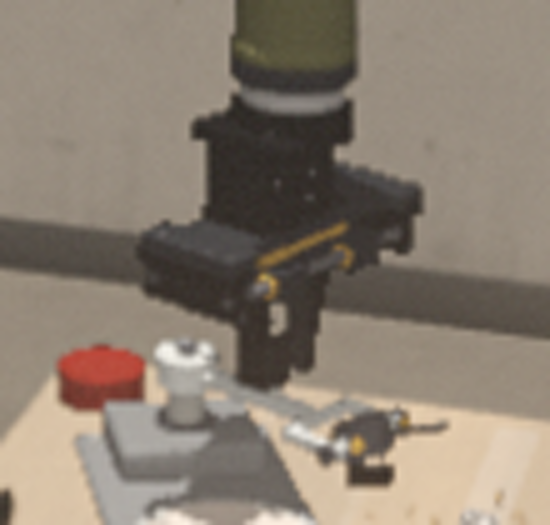

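step_arm(plan=[[[0, 0, 0], [0, 0, 0], 230], [[0, 0, 0], [0, 0, 0], 230], [[0, 0, 0], [0, 0, 0], 230], [[0, 0, 0], [0, 0, 0], 230], [[0, 0, 0], [0, 0, 0], 230], [[0, 0, 0], [0, 0, 0], 230], [[0, 0, 0], [0, 0, 0], 230], [[0, 0, 0], [0, 0, 0], 230], [[0, 0, 0], [0, 0, 0], 230], [[0, 0, 0], [0, 0, 0], 230]], squeeze=5)

```text
time: 4.05
position: [0.4003, -0.3665, 0.1117]
tool_rot: [3.061, -0.706, -0.001]
ft_force: [-2.2, -2.3, 0.8]
grip_width: 0.178
```

Run:
```python
from h import *
p,r=pose(); print(p,r.as_rotvec(),ctrl.get_state()['grip_width'],ctrl.get_state()['ft_force'])
# fit column circle: candidates
for col in([.4676,-.4033],[.464,-.394],[.466,-.399]):
    d=p[:2]-col; print(col,np.linalg.norm(d),np.degrees(np.arctan2(d[1],d[0])))
```

```text
[ 0.40027374 -0.36652893  0.11172402] [ 3.06125178e+00 -7.05815923e-01 -5.19394820e-04] 0.17807070072445996 [-2.17533504 -2.34090579  0.75160601]
[0.4676, -0.4033] 0.07671334213576367 151.35829024552177
[0.464, -0.394] 0.06939521477969446 156.68012383762246
[0.466, -0.399] 0.07330969651222208 153.70901481598378
```

Run:
```python
from h import *
p,r=pose(); col=np.array([.466,-.399]); d=p[:2]-col
for k in range(1,9):
    a=-.646*k/8; c,s=np.cos(a),np.sin(a)
    q=col+np.array([[c,-s],[s,c]])@d
    print(rel([*q,.1117],R.from_rotvec([0,0,a])*r))
```

```text
([0.0, -0.0, 0.0807], [0.0003, -0.0059, 0.0])
([0.0001, -0.0, 0.1615], [0.001, -0.0118, 0.0])
([0.0001, -0.0, 0.2422], [0.0022, -0.0176, 0.0])
([0.0001, -0.0, 0.323], [0.0039, -0.0232, 0.0])
([0.0001, -0.0, 0.4037], [0.0061, -0.0288, 0.0])
([0.0002, -0.0, 0.4845], [0.0086, -0.0341, 0.0])
([0.0002, -0.0001, 0.5652], [0.0116, -0.0392, 0.0])
([0.0002, -0.0001, 0.646], [0.015, -0.044, 0.0])
```

step_arm(plan=[[[0, 0, 0.081], [0.0003, -0.0059, 0], 230], [[0, 0, 0.1615], [0.001, -0.0118, 0], 230], [[0, 0, 0.242], [0.0022, -0.0176, 0], 230], [[0, 0, 0.323], [0.0039, -0.0232, 0], 230], [[0, 0, 0.404], [0.0061, -0.0288, 0], 230], [[0, 0, 0.4845], [0.0086, -0.0341, 0], 230], [[0, 0, 0.565], [0.0116, -0.0392, 0], 230], [[0, 0, 0.646], [0.015, -0.044, 0], 230], [[0, 0, 0.646], [0.015, -0.044, 0], 230], [[0, 0, 0.646], [0.015, -0.044, 0], 230]])

```text
time: 5.3
position: [0.4343, -0.3336, 0.1118]
tool_rot: [-2.68, 1.638, -0.003]
ft_force: [2.3, -3.4, -4.1]
grip_width: 0.18
```

Run:
```python
from h import *
s=ctrl.get_image('side');t=ctrl.get_image('top')
crop(s,310,145,400,240,6,'s5.png');crop(t,375,195,495,300,6,'t5.png')
p,r=pose(); print(p,r.as_rotvec(),ctrl.get_state()['grip_width'],ctrl.get_state()['ft_force'])
```

```text
[ 0.43396347 -0.33381816  0.11184557] [-2.67950902  1.63953177 -0.0029645 ] 0.18106038427933385 [ 3.63125204 -3.0421951  -4.3010421 ]
```

View pics/s5.png

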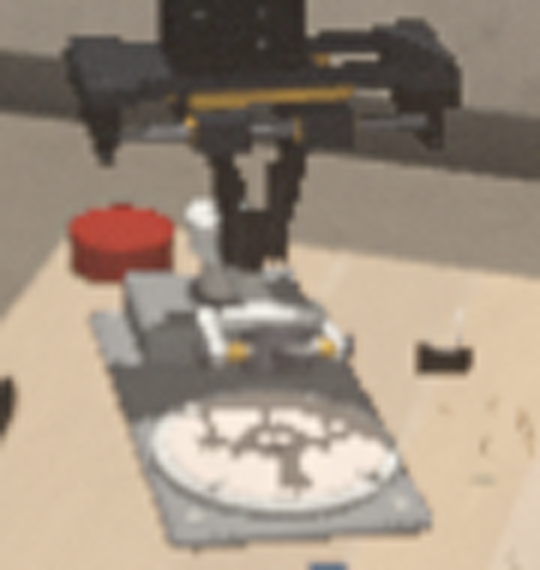

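View pics/t5.png

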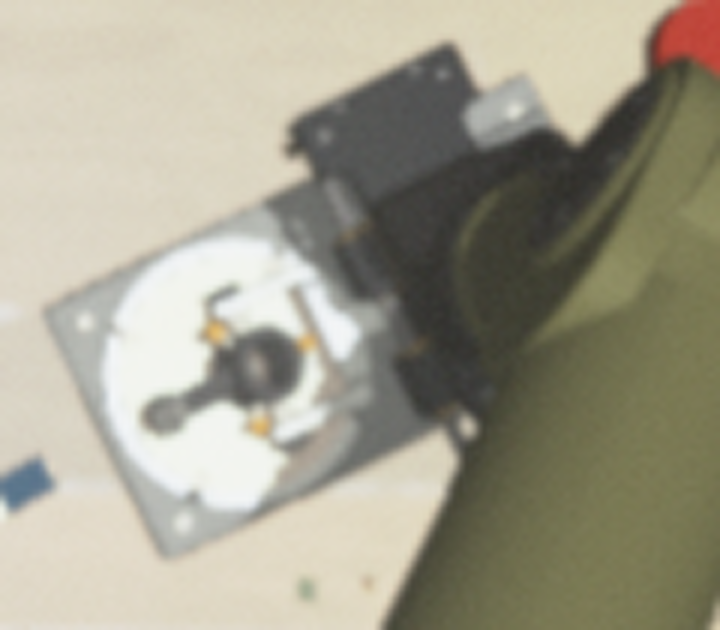

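Run:
```python
from h import *
T=lambda x,y:((x+.5)/6-.5+365,(y+.5)/6-.5+200)
P=back('top',T(298,342),.025); y=np.array([np.cos(np.radians(116.75)),np.sin(np.radians(116.75))])
x=np.array([y[1],-y[0]])
f=lambda q:((np.array(q)+.5)/6-.5)+[375,195]
hc=back('top',f((262,365)),.079)
print('bore err mach axes: lateral',(hc-P)[:2]@x,'along',(hc-P)[:2]@y)
# screws (sides of tilt axis)
a=back('top',f((216,332)),.079);b=back('top',f((261,427)),.079)
print(((a+b)/2-P)[:2]@x, ((a+b)/2-P)[:2]@y, a,b)
tb=back('top',f((165,412)),.1); print('tab',(tb-P)[:2]@x,(tb-P)[:2]@y)
col=back('top',T(615,197),.095); print('col in mach',(col-P)[:2]@x,(col-P)[:2]@y)
g=lambda q:(np.array(q)+.5)/6-.5+[310,145]
S=lambda x,y:((x+.5)/7-.5+310,(y+.5)/7-.5+165)
Ps=back('side',S(325,378),.025)
a=back('side',g((238,352)),.079);b=back('side',g((326,348)),.079)
print('side screws mid',((a+b)/2-Ps)[:2]@x,((a+b)/2-Ps)[:2]@y)
print('yaw a-b side',np.degrees(np.arctan2(*(a-b)[:2][::-1])))
K=np.array([.434,-.3338]);print('knob top',(K-P[:2])@x,(K-P[:2])@y,'side',(K-Ps[:2])@x,(K-Ps[:2])@y)
```

```text
bore err mach axes: lateral 0.0017398836697427144 along -0.000979291164766851
0.0006299118688760828 0.011472746374606187 [ 0.4197778  -0.25315377  0.079     ] [ 0.37727986 -0.27350341  0.079     ]
tab 0.0037392061113376567 0.051077890640972755
col in mach -0.0005180082342967607 -0.1439299912514199
side screws mid 0.000985516141852012 0.000805137163814302
yaw a-b side 24.747431829828884
knob top 0.0005858527218481958 -0.06742225843116549 side 0.0010488364437224592 -0.07525028627682198
```

step_arm(plan=[[[0, 0, 0], [0, 0, 0], 180], [[0, 0, 0], [0, 0, 0], 130], [[0, 0, 0], [0, 0, 0], 130], [[0, 0, 0], [0, 0, 0], 130], [[0, 0, 0], [0, 0, 0], 130], [[0, 0, 0], [0, 0, -0.03], 130], [[0, 0, 0], [0, 0, -0.06], 130], [[0, 0, 0], [0.03, 0, -0.09], 255], [[0, 0, 0], [0.06, 0, -0.09], 255], [[0, 0, 0], [0.06, 0, -0.09], 255]])

```text
time: 6.65
position: [0.4605, -0.3889, 0.2017]
tool_rot: [2.677, -1.643, 0.001]
ft_force: [-0.1, -0.3, -0.6]
grip_width: 0.237
```

Run:
```python
from h import *
s=ctrl.get_image('side');t=ctrl.get_image('top')
crop(s,310,155,400,240,7,'s6.png');crop(t,375,195,495,300,6,'t6.png')
p,r=pose(); print(p,r.as_matrix().round(3),ctrl.get_state()['grip_width'],ctrl.get_state()['ft_force'])
```

```text
[ 0.46006047 -0.38646231  0.20108949] [[ 0.454 -0.891 -0.001]
 [-0.891 -0.454  0.001]
 [-0.002  0.    -1.   ]] 0.14463508674043193 [ 0.05819146  0.27253714 -0.36167054]
```

View pics/s6.png

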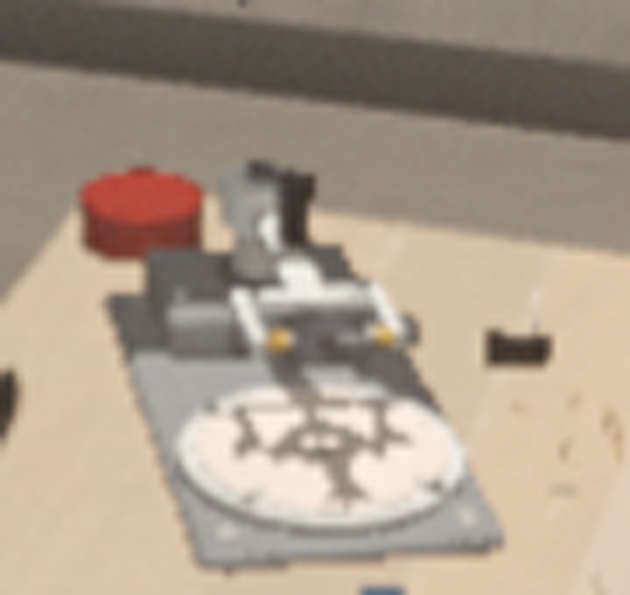

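View pics/t6.png

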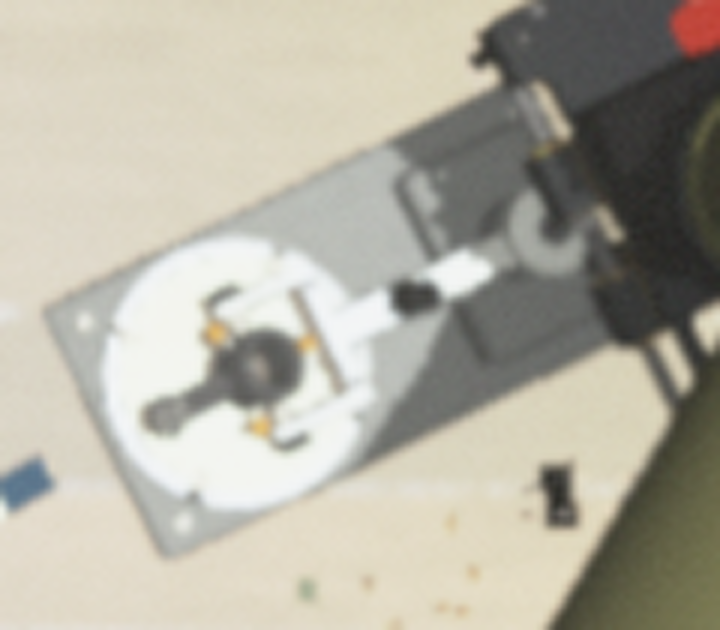

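Run:
```python
from h import *
y=np.array([np.cos(np.radians(116.75)),np.sin(np.radians(116.75))]);X=np.array([.4012,-.2705])
q=X+.051*y;print(q)
rt=near(np.radians(26.75))
for z in(.20,.15,.10,.094):print(rel([*q,z],rt))
```

```text
[ 0.37824498 -0.22495807]
([0.0004, 0.0017, 0.0046], [-0.181, -0.0005, 0.0014])
([0.0004, 0.0017, 0.0046], [-0.181, -0.0005, 0.0514])
([0.0004, 0.0017, 0.0046], [-0.1809, -0.0005, 0.1014])
([0.0004, 0.0017, 0.0046], [-0.1809, -0.0005, 0.1074])
```

step_arm(plan=[[[0, 0, 0.0046], [-0.05, 0, 0], 255], [[0, 0, 0.0046], [-0.1, 0, 0], 255], [[0, 0, 0.0046], [-0.15, 0, 0], 255], [[0, 0, 0.0046], [-0.181, -0.0005, 0], 255], [[0, 0, 0.0046], [-0.181, -0.0005, 0.02], 255], [[0, 0, 0.0046], [-0.181, -0.0005, 0.05], 255], [[0, 0, 0.0046], [-0.181, -0.0005, 0.05], 255], [[0, 0, 0.0046], [-0.181, -0.0005, 0.05], 255], [[0, 0, 0.0046], [-0.181, -0.0005, 0.05], 255], [[0, 0, 0.0046], [-0.181, -0.0005, 0.05], 255]])

```text
time: 8.0
position: [0.3791, -0.2258, 0.1526]
tool_rot: [2.675, -1.647, 0.002]
ft_force: [0.2, -0.7, 0.2]
grip_width: 0.007
```

Run:
```python
from h import *
s=ctrl.get_image('side');t=ctrl.get_image('top')
crop(s,310,125,400,240,5,'s7.png')
rt=near(np.radians(26.75))
p,r=pose(); print(p,ctrl.get_state()['grip_width'],ctrl.get_state()['ft_force'],rel([.3782,-.225,.094],rt))
```

```text
[ 0.37888576 -0.22571634  0.15218261] 0.0061980875838598265 [-0.30099358 -0.06693155 -0.39702322] ([-0.0003, -0.0007, 0.0001], [-0.001, 0.0003, 0.0582])
```

View pics/s7.png

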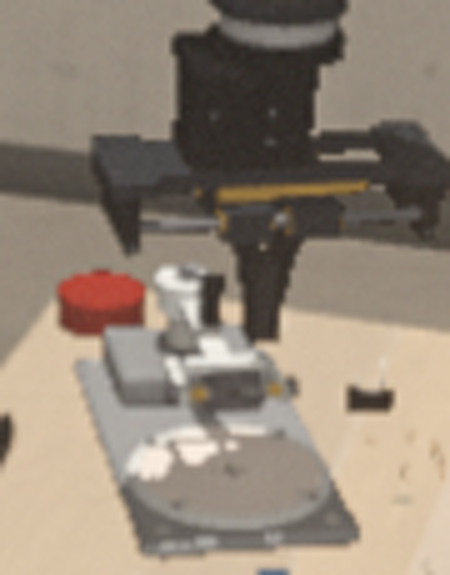

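step_arm(plan=[[[0, 0, 0], [-0.001, 0, 0.015], 255], [[0, 0, 0], [-0.001, 0, 0.025], 255], [[0, 0, 0], [-0.001, 0, 0.033], 255], [[0, 0, 0], [-0.001, 0, 0.04], 255], [[0, 0, 0], [-0.001, 0, 0.046], 255], [[0, 0, 0], [-0.001, 0, 0.051], 255], [[0, 0, 0], [-0.001, 0, 0.055], 255], [[0, 0, 0], [-0.001, 0, 0.057], 255], [[0, 0, 0], [-0.001, 0, 0.057], 255], [[0, 0, 0], [-0.001, 0, 0.057], 255]])

```text
time: 9.35
position: [0.3783, -0.2246, 0.095]
tool_rot: [2.675, -1.647, 0.0]
ft_force: [-1.7, 1.6, 3.8]
grip_width: 0.003
```

Run:
```python
from h import *
s=ctrl.get_image('side')
crop(s,310,125,400,240,5,'s8.png')
p,r=pose(); print(p,ctrl.get_state()['ft_force'],ctrl.get_state()['torque'])
```

```text
[ 0.37833247 -0.22461478  0.09505578] [-1.0078034   2.14419553  3.79531563] [0.42046745 0.29145831 0.02255932]
```

View pics/s8.png

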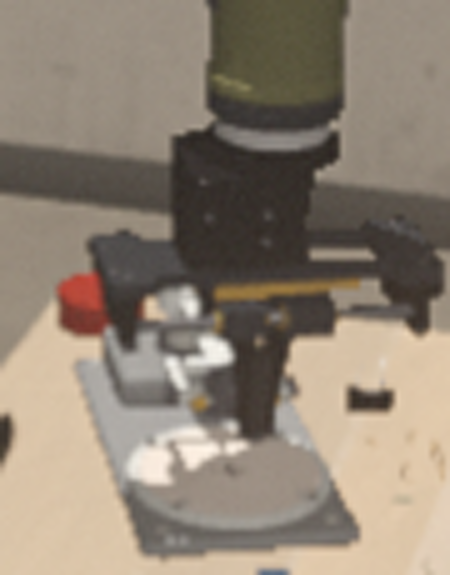

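step_arm(plan=[[[0, 0, 0], [0, 0, 0.001], 255], [[0, 0, 0], [0, 0, 0.002], 255], [[0, 0, 0], [0, 0, 0.002], 255], [[0, 0, 0], [0, 0, 0.003], 255], [[0, 0, 0], [0, 0, 0.003], 255], [[0, 0, 0], [0, 0, 0.003], 255], [[0, 0, 0], [0, 0, 0.003], 255], [[0, 0, 0], [0, 0, 0.003], 255], [[0, 0, 0], [0, 0, 0.003], 255], [[0, 0, 0], [0, 0, 0.003], 255]])

```text
time: 10.65
position: [0.3795, -0.2241, 0.0939]
tool_rot: [-2.675, 1.646, -0.003]
ft_force: [-3.4, 6.7, 16.6]
grip_width: 0.003
```

Run:
```python
from h import *
p,r=pose(); print(p,ctrl.get_state()['ft_force'],ctrl.get_state()['torque'])
```

```text
[ 0.37953438 -0.22412685  0.09388327] [-3.44595878  6.68329689 16.62170131] [ 1.37316854  0.84759784 -0.08169884]
```

Run:
```python
from h import *
p,r=pose();print(ctrl.get_state()['joint_positions'].round(2))
for q,yw in(([.3795,-.224,.2],26.75),([.5,-.05,.25],18),([.5,.02,.25],8.6)):
    print(rel(q,near(np.radians(yw))))
```

```text
[ 0.67  0.01 -0.19  2.11  0.    1.02 -2.2 ]
([-0.0019, -0.0008, 0.0006], [-0.0, -0.0002, -0.1061])
([-0.0019, -0.0007, 0.1533], [-0.101, -0.1863, -0.1559])
([-0.002, -0.0005, 0.3174], [-0.1635, -0.2178, -0.1558])
```

step_arm(plan=[[[0, 0, 0], [0, 0, -0.04], 255], [[0, 0, 0], [0, 0, -0.08], 255], [[0, 0, -0.16], [-0.01, -0.02, -0.11], 255], [[0, 0, -0.32], [-0.03, -0.05, -0.13], 255], [[0, 0, -0.48], [-0.05, -0.09, -0.15], 200], [[0, 0, -0.64], [-0.08, -0.12, -0.155], 150], [[0, 0, -0.8], [-0.1, -0.15, -0.155], 100], [[0, 0, -0.96], [-0.12, -0.18, -0.155], 50], [[0, 0, -1.12], [-0.14, -0.2, -0.155], 0], [[0, 0, -1.28], [-0.16, -0.218, -0.155], 0]])

```text
time: 11.9
position: [0.5014, 0.0171, 0.2463]
tool_rot: [3.128, 0.285, 0.001]
ft_force: [-0.6, -0.3, 0.4]
grip_width: 0.605
```

Run:
```python
from h import *
s=ctrl.get_image('side');t=ctrl.get_image('top')
cv2.imwrite('pics/side9.png',s[:,:,::-1]);cv2.imwrite('pics/top9.png',t[:,:,::-1])
crop(s,310,155,400,240,7,'s9.png');crop(t,375,195,495,300,6,'t9.png')
p,r=pose();print(p,ctrl.get_state()['joint_positions'].round(2))
```

```text
[0.50132265 0.01978544 0.24641891] [ 0.36  0.02 -0.46  1.78  0.01  1.34 -1.48]
```

View pics/s9.png

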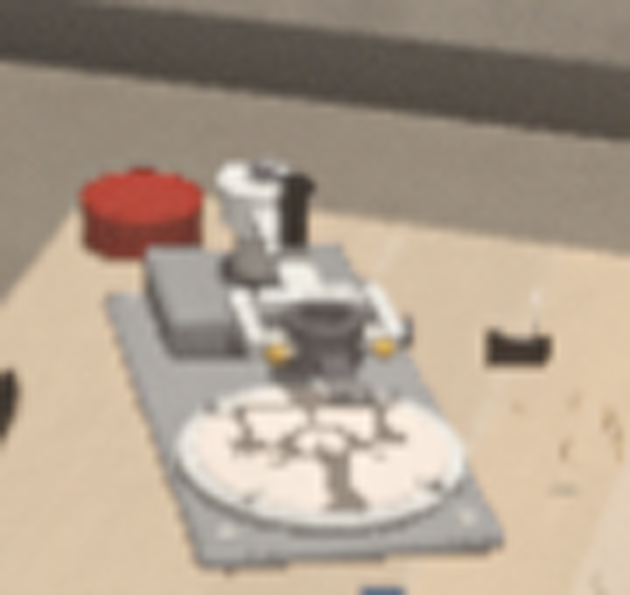

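View pics/t9.png

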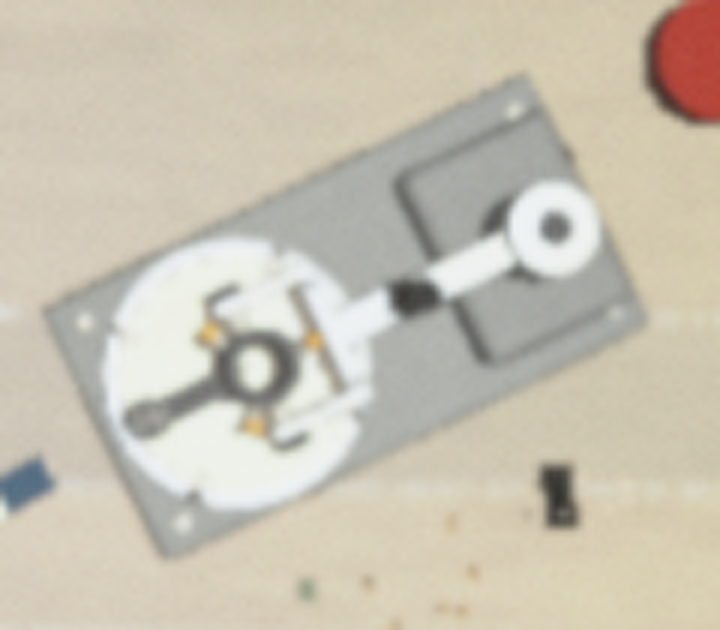

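Run:
```python
from h import *
T=lambda x,y:((x+.5)/6-.5+365,(y+.5)/6-.5+200)
f=lambda x,y:((x+.5)/6-.5+375,(y+.5)/6-.5+195)
P=back('top',T(298,342),.025); y=np.array([np.cos(np.radians(116.75)),np.sin(np.radians(116.75))])
x=np.array([y[1],-y[0]])
for nm,q,z in(('bore',(256,368),.091),('tab',(147,418),.081),('hub',(555,228),.095),('knob',(414,298),.115),('s1',(209,334),.079),('s2',(257,427),.079)):
    a=back('top',f(*q),z);print(nm,a.round(4),((a-P)[:2]@x).round(4),((a-P)[:2]@y).round(4))
g=lambda x,y:((x+.5)/7-.5+310,(y+.5)/7-.5+155)
S=lambda x,y:((x+.5)/7-.5+310,(y+.5)/7-.5+165)
Ps=back('side',S(325,378),.025)
for nm,q,z in(('bore',(325,320),.091),('s1',(276,351),.079),('s2',(384,346),.079),('hub',(262,168),.095)):
    a=back('side',g(*q),z);print(nm,a.round(4),((a-Ps)[:2]@x).round(4),((a-Ps)[:2]@y).round(4))
# card ellipse centroids
for n,fn,box in(('top','top0',(390,232,440,284)),('side','side0',(330,205,382,234))):
    im=cv2.imread(f'pics/{fn}.png').astype(int);x0,y0,x1,y1=box
    m=np.zeros(im.shape[:2],np.uint8);sub=im[y0:y1,x0:x1];m[y0:y1,x0:x1]=(sub.min(2)>200)
    c=max(cv2.findContours(m,0,1)[0],key=cv2.contourArea);h=cv2.convexHull(c);e=cv2.fitEllipse(h);print(n,e,back(n,e[0],.025))
```

```text
bore [ 0.4035 -0.2688  0.091 ] 0.0026 0.0044
tab [ 0.3809 -0.2218  0.081 ] 0.0036 0.0565
hub [ 0.467  -0.4026  0.095 ] -0.0009 -0.1437
knob [ 0.4341 -0.3335  0.115 ] 0.0008 -0.0672
s1 [ 0.4188 -0.25    0.079 ] 0.0248 0.0142
s2 [ 0.3773 -0.2717  0.079 ] -0.0221 0.0136
bore [ 0.4004 -0.2588  0.091 ] 0.0048 0.0069
s1 [ 0.4183 -0.2468  0.079 ] 0.0262 0.0095
s2 [ 0.3757 -0.2665  0.079 ] -0.0207 0.0111
hub [ 0.4653 -0.3974  0.095 ] 0.0004 -0.1462
top ((414.0140075683594, 256.7583923339844), (44.425872802734375, 44.80567932128906), 166.89791870117188) [ 0.40263184 -0.27318934  0.025     ]
side ((355.43780517578125, 219.40499877929688), (18.909461975097656, 39.79671096801758), 93.99214935302734) [ 0.39951735 -0.26129622  0.025     ]
```

The holder now stands upright over the card with its bore open: (256,368) in the zoomed top crop and (325,320) in the zoomed side crop. It is about 2 mm lateral of the cross, so within limits. I'll go for the pencil.

Run:
```python
from h import *
rt=down(np.radians(9.2)); p,r=pose()
print(rel([.4503,.389,.246],rt),np.degrees((r.inv()*rt).magnitude()), r.as_matrix()[:,1])
```

```text
([-0.0004, -0.0017, -1.5484], [0.017, -0.3723, 0.0009]) 88.71896901906145 [ 0.18191098 -0.98331408 -0.00134704]
```

step_arm(plan=[[[0, 0, -0.16], [0.002, -0.04, 0], 0], [[0, 0, -0.32], [0.004, -0.08, 0], 0], [[0, 0, -0.48], [0.006, -0.12, 0], 0], [[0, 0, -0.64], [0.008, -0.16, 0], 0], [[0, 0, -0.8], [0.01, -0.2, 0], 0], [[0, 0, -0.96], [0.012, -0.24, 0], 0], [[0, 0, -1.12], [0.014, -0.28, 0], 0], [[0, 0, -1.28], [0.016, -0.32, 0], 0], [[0, 0, -1.44], [0.017, -0.35, 0], 0], [[0, 0, -1.548], [0.017, -0.3723, 0], 0]])

```text
time: 13.25
position: [0.4527, 0.3862, 0.2462]
tool_rot: [2.042, 2.387, -0.0]
ft_force: [-1.1, 0.3, 0.3]
grip_width: 1.0
```

step_arm(plan=[[[0, 0, 0], [0, 0, 0], 0], [[0, 0, 0], [0, 0, 0], 0], [[0, 0, 0], [0, 0, 0], 0], [[0, 0, 0], [0, 0, 0], 0], [[0, 0, 0], [0, 0, 0], 0], [[0, 0, 0], [0, 0, 0], 0], [[0, 0, 0], [0, 0, 0], 0], [[0, 0, 0], [0, 0, 0], 0], [[0, 0, 0], [0, 0, 0], 0], [[0, 0, 0], [0, 0, 0], 0]])

```text
time: 14.5
position: [0.4523, 0.3859, 0.2467]
tool_rot: [2.045, 2.385, -0.0]
ft_force: [-0.2, 0.1, -0.2]
grip_width: 1.003
```

Run:
```python
from h import *
s=ctrl.get_image('side');t=ctrl.get_image('top')
crop(s,195,230,305,390,4,'s10.png')
p,r=pose();print(p,r.as_rotvec(),ctrl.get_state()['joint_positions'].round(2))
print(rel([.4503,.389,.126],down(np.radians(9.2))))
m=r.as_matrix()
for a in(-1,1):
    q=p+m[:,2]*.014+a*.0435*m[:,1]; print((proj('side',q)[0]-[195,230])*4)
q=p.copy();q[2]=.152;print((proj('side',q)[0]-[195,230])*4)
```

```text
[0.45233422 0.38584982 0.24669105] [ 2.04471405e+00  2.38502366e+00 -7.56194270e-05] [-0.06  0.29 -0.83  1.56  0.22  1.39 -0.76]
([0.0, 0.0001, -0.0072], [0.0034, -0.0015, 0.1207])
[280.18011564 200.26005952]
[ 89.17225542 179.71826592]
[197.73784507 333.07172725]
```

View pics/s10.png

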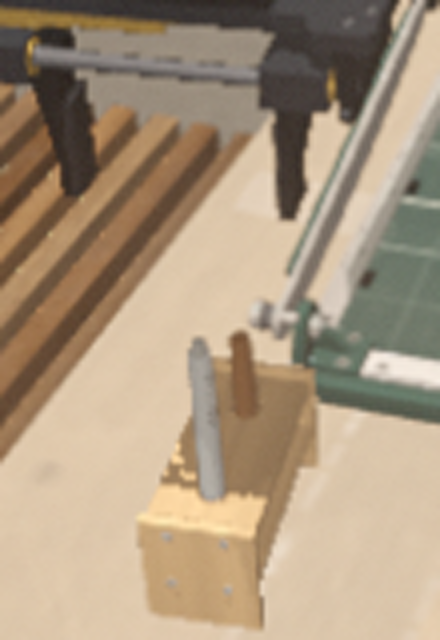

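step_arm(plan=[[[0, 0, -0.007], [0.001, -0.001, 0.03], 0], [[0, 0, -0.007], [0.002, -0.0015, 0.06], 0], [[0, 0, -0.007], [0.0034, -0.0015, 0.085], 0], [[0, 0, -0.007], [0.0034, -0.0015, 0.105], 0], [[0, 0, -0.007], [0.0034, -0.0015, 0.12], 0], [[0, 0, -0.007], [0.0034, -0.0015, 0.12], 0], [[0, 0, -0.007], [0.0034, -0.0015, 0.12], 0], [[0, 0, -0.007], [0.0034, -0.0015, 0.12], 0], [[0, 0, -0.007], [0.0034, -0.0015, 0.12], 0], [[0, 0, -0.007], [0.0034, -0.0015, 0.12], 0]])

```text
time: 15.85
position: [0.4504, 0.3891, 0.127]
tool_rot: [2.036, 2.392, 0.001]
ft_force: [0.8, 0.0, 0.4]
grip_width: 0.999
```

Run:
```python
from h import *
s=ctrl.get_image('side');t=ctrl.get_image('top')
crop(s,195,270,305,390,5,'s11.png')
p,r=pose();print(p,r.as_rotvec(),ctrl.get_state()['ft_force'])
q=p.copy();q[2]=.152;print((proj('side',q)[0]-[195,270])*5)
```

```text
[0.4503704  0.38900758 0.1268449 ] [2.03626274e+00 2.39209586e+00 2.14786383e-04] [0.38139855 0.09891868 0.35600804]
[248.30021827 222.72144401]
```

View pics/s11.png

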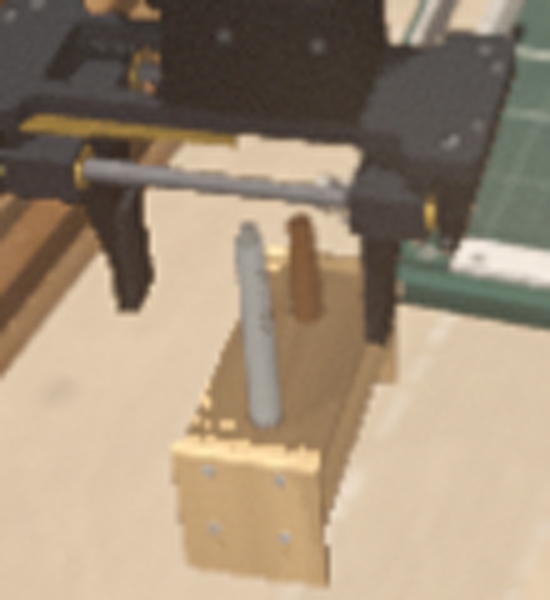

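step_arm(plan=[[[0, 0, 0], [0, 0, 0], 80], [[0, 0, 0], [0, 0, 0], 150], [[0, 0, 0], [0, 0, 0], 200], [[0, 0, 0], [0, 0, 0], 240], [[0, 0, 0], [0, 0, 0], 255], [[0, 0, 0], [0, 0, 0], 255], [[0, 0, 0], [0, 0, 0], 255], [[0, 0, 0], [0, 0, 0], 255], [[0, 0, 0], [0, 0, 0], 255], [[0, 0, 0], [0, 0, 0], 255]], squeeze=15)

```text
time: 17.2
position: [0.4503, 0.389, 0.1267]
tool_rot: [2.036, 2.392, -0.0]
ft_force: [0.9, 0.7, -0.8]
grip_width: 0.127
```

step_arm(plan=[[[0, 0, 0], [0, 0, 0], 255], [[0, 0, 0], [0, 0, 0], 255], [[0, 0, 0], [0, 0, 0], 255], [[0, 0, 0], [0, 0, 0], 255], [[0, 0, 0], [0, 0, 0], 255], [[0, 0, 0], [0, 0, 0], 255], [[0, 0, 0], [0, 0, 0], 255], [[0, 0, 0], [0, 0, 0], 255], [[0, 0, 0], [0, 0, 0], 255], [[0, 0, 0], [0, 0, 0], 255]])

```text
time: 18.45
position: [0.4503, 0.389, 0.1267]
tool_rot: [2.036, 2.392, -0.0]
ft_force: [-0.3, -0.5, -0.4]
grip_width: 0.133
```

Run:
```python
from h import *
s=ctrl.get_image('side');t=ctrl.get_image('top')
crop(s,195,270,305,390,5,'s12.png')
st=ctrl.get_state();print(st['position'],st['grip_width'],st['ft_force'],st['torque'],st['time'])
```

```text
[0.45029491 0.38895788 0.12666418] 0.13251421121853169 [-0.56253391  0.53187663 -0.45707939] [-0.04980732 -0.14687331  0.0481223 ] 18.55
```

View pics/s12.png

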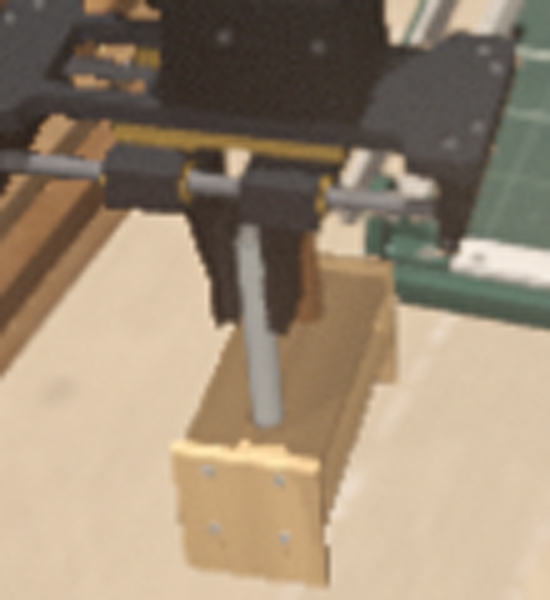

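step_arm(plan=[[[0, 0, 0], [0, 0, -0.01], 255], [[0, 0, 0], [0, 0, -0.02], 255], [[0, 0, 0], [0, 0, -0.035], 255], [[0, 0, 0], [0, 0, -0.055], 255], [[0, 0, 0], [0, 0, -0.075], 255], [[0, 0, 0], [0, 0, -0.1], 255], [[0, 0, 0], [0, 0, -0.125], 255], [[0, 0, 0], [0, 0, -0.145], 255], [[0, 0, 0], [0, 0, -0.15], 255], [[0, 0, 0], [0, 0, -0.15], 255]])

```text
time: 19.8
position: [0.4503, 0.3889, 0.2766]
tool_rot: [2.036, 2.392, -0.0]
ft_force: [0.2, 0.7, -0.5]
grip_width: 0.13
```

Run:
```python
from h import *
s=ctrl.get_image('side');t=ctrl.get_image('top')
crop(s,170,170,300,390,3,'s13.png')
st=ctrl.get_state();print(st['position'],st['grip_width'],st['ft_force'])
print(rel([.4025,-.270,.277],down(np.radians(26.75))))
```

```text
[0.4500109  0.38856033 0.27566863] 0.13306435725587046 [ 0.15180183  0.08428725 -0.7408207 ]
([-0.0017, 0.0007, -0.3065], [-0.6425, -0.1521, -0.0005])
```

View pics/s13.png

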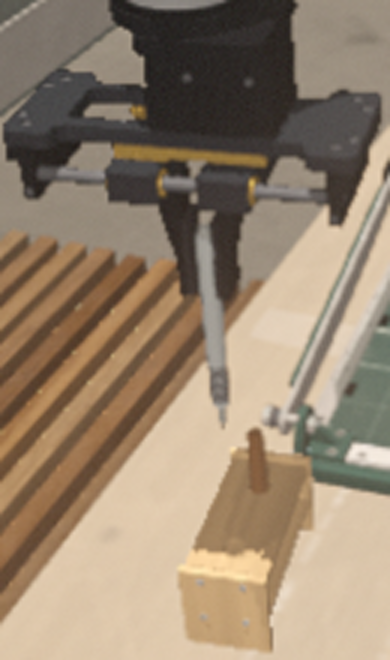

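step_arm(plan=[[[0, 0, -0.01], [-0.02, 0.005, 0], 255], [[0, 0, -0.03], [-0.055, 0.015, 0], 255], [[0, 0, -0.06], [-0.1, 0.023, 0], 255], [[0, 0, -0.09], [-0.15, 0.03, 0], 255], [[0, 0, -0.12], [-0.2, 0.034, 0], 255], [[0, 0, -0.15], [-0.25, 0.034, 0], 255], [[0, 0, -0.18], [-0.3, 0.03, 0], 255], [[0, 0, -0.21], [-0.35, 0.02, 0], 255], [[0, 0, -0.23], [-0.39, 0.005, 0], 255], [[0, 0, -0.24], [-0.42, -0.01, 0], 255]])

```text
time: 21.15
position: [0.5066, -0.0296, 0.2756]
tool_rot: [-1.737, -2.616, 0.002]
ft_force: [0.4, 0.1, -0.2]
grip_width: 0.131
```

step_arm(plan=[[[0, 0, -0.01], [-0.02, -0.01, 0], 255], [[0, 0, -0.02], [-0.05, -0.025, 0], 255], [[0, 0, -0.03], [-0.085, -0.045, 0], 255], [[0, 0, -0.04], [-0.12, -0.065, 0], 255], [[0, 0, -0.05], [-0.145, -0.08, 0], 255], [[0, 0, -0.06], [-0.155, -0.085, 0], 255], [[0, 0, -0.066], [-0.16, -0.087, 0], 255], [[0, 0, -0.066], [-0.16, -0.087, 0], 255], [[0, 0, -0.066], [-0.16, -0.087, 0], 255], [[0, 0, -0.066], [-0.16, -0.087, 0], 255]])

```text
time: 22.4
position: [0.49, -0.2076, 0.2769]
tool_rot: [1.646, 2.676, -0.0]
ft_force: [0.2, -0.6, -0.2]
grip_width: 0.129
```

Run:
```python
from h import *
st=ctrl.get_state();print(st['time'],st['position'],st['grip_width'],st['ft_force'],st['joint_positions'].round(2))
print(rel([.4025,-.270,.277],down(np.radians(26.75))))
```

```text
22.4 [ 0.49002557 -0.20755405  0.27687195] 0.12912549821474206 [ 0.24937739 -0.57734566 -0.17040466] [ 0.76  0.07 -0.43  1.67  0.03  1.41  0.79]
([0.0001, 0.0002, 0.001], [-0.0163, -0.1063, -0.0001])
```

step_arm(plan=[[[0, 0, 0], [-0.003, -0.02, 0], 255], [[0, 0, 0], [-0.008, -0.05, 0], 255], [[0, 0, 0], [-0.013, -0.08, 0], 255], [[0, 0, 0], [-0.0163, -0.1, 0], 255], [[0, 0, 0], [-0.0163, -0.1063, 0.01], 255], [[0, 0, 0], [-0.0163, -0.1063, 0.02], 255], [[0, 0, 0], [-0.0163, -0.1063, 0.035], 255], [[0, 0, 0], [-0.0163, -0.1063, 0.042], 255], [[0, 0, 0], [-0.0163, -0.1063, 0.042], 255], [[0, 0, 0], [-0.0163, -0.1063, 0.042], 255]])

```text
time: 23.65
position: [0.4025, -0.2708, 0.235]
tool_rot: [1.647, 2.675, -0.0]
ft_force: [-0.7, 0.1, -0.4]
grip_width: 0.131
```

Run:
```python
from h import *
s=ctrl.get_image('side');t=ctrl.get_image('top')
cv2.imwrite('pics/side14.png',s[:,:,::-1]);cv2.imwrite('pics/top14.png',t[:,:,::-1])
crop(s,310,130,400,240,7,'s14.png');crop(t,375,195,495,300,6,'t14.png')
p,r=pose();print(p,r.as_rotvec())
tip=p-[0,0,.1167]
print((proj('side',tip)[0]+.5-[310,130])*7,(proj('side',p)[0]+.5-[310,130])*7)
```

```text
[ 0.40249219 -0.27095208  0.23522399] [ 1.64730848e+00  2.67397208e+00 -2.10578551e-04]
[330.64547893 424.63144852] [344.09000831 164.76184391]
```

View pics/s14.png

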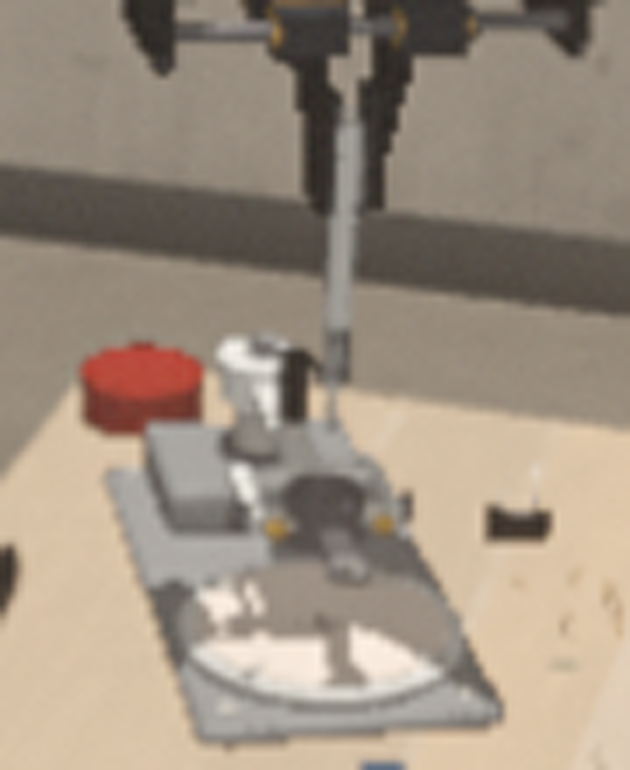

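View pics/t14.png

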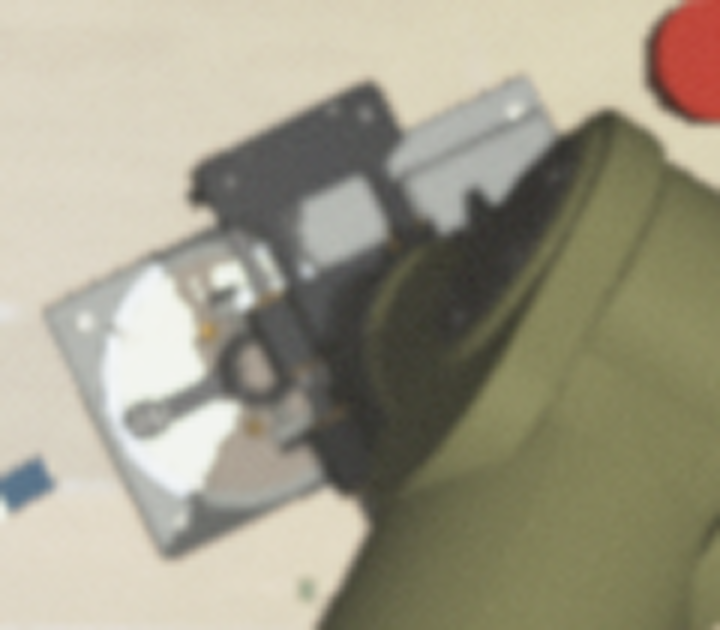

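Run:
```python
from h import *
p,r=pose()
for d in(.1167,.0967,.07,.03): 
    q=p-[0,0,d]; print(d,(proj('top',q)[0]+.5-[375,195])*6-.5)
t=cv2.imread('pics/top14.png')[:,:,::-1];s=cv2.imread('pics/side14.png')[:,:,::-1]
crop(t,400,240,435,275,18,'t15.png')
s9=cv2.imread('pics/side9.png')[:,:,::-1]; t9=cv2.imread('pics/top9.png')[:,:,::-1]
# overlays
th=np.linspace(0,2*np.pi,73)
def ov(im,n,x0,y0,x1,y1,S,c,name):
    o=cv2.resize(im[y0:y1,x0:x1],None,fx=S,fy=S,interpolation=cv2.INTER_CUBIC).copy()
    for rr,z,col in((.018,.091,(255,0,0)),(.011,.091,(0,255,0)),(.018,.067,(0,0,255))):
        P=np.c_[c[0]+rr*np.cos(th),c[1]+rr*np.sin(th),0*th+z]
        u=((proj(n,P)+.5-[x0,y0])*S-.5).round().astype(np.int32);cv2.polylines(o,[u],True,col,1)
    cv2.imwrite('pics/'+name,o[:,:,::-1])
ov(s9,'side',335,185,375,215,18,(.4025,-.270),'so.png')
ov(t9,'top',395,235,440,275,16,(.4025,-.270),'to.png')
```

```text
0.1167 [273.9380943  368.82096196]
0.0967 [283.80415643 367.76878031]
0.07 [297.50677446 366.30691864]
0.03 [319.25995593 363.98492809]
```

View pics/t15.png

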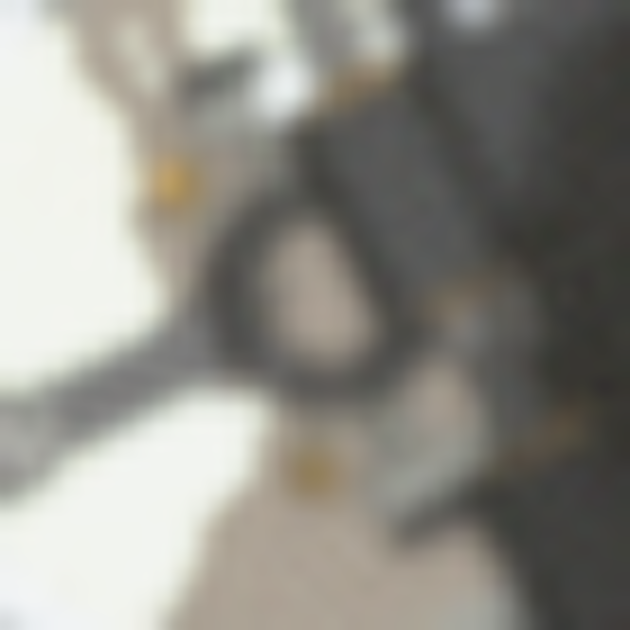

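View pics/so.png

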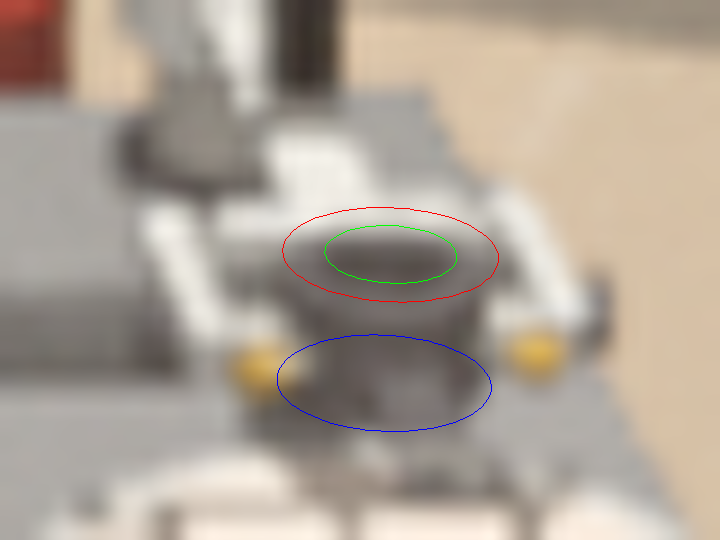

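View pics/to.png

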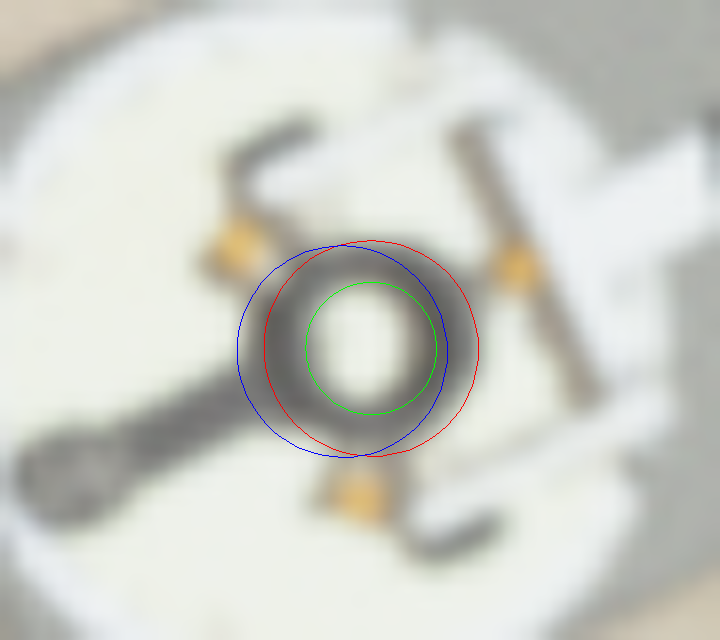

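step_arm(plan=[[[0, 0, 0], [0, 0, -0.02], 255], [[0, 0, 0], [0, 0, -0.04], 255], [[0, 0.1, 0], [0, 0, -0.05], 255], [[0, 0.2, 0], [0, 0, -0.05], 255], [[0, 0.3, 0], [0, 0, -0.05], 255], [[0, 0.4, 0], [0, 0, -0.05], 255], [[0, 0.4, 0], [0, 0, -0.05], 255], [[0, 0.4, 0], [0, 0, -0.05], 255], [[0, 0.4, 0], [0, 0, -0.05], 255], [[0, 0.4, 0], [0, 0, -0.05], 255]])

```text
time: 25.0
position: [0.4022, -0.2704, 0.2855]
tool_rot: [-1.461, -2.374, -0.295]
ft_force: [0.0, -0.2, -0.8]
grip_width: 0.131
```

Run:
```python
from h import *
s=ctrl.get_image('side');t=ctrl.get_image('top')
cv2.imwrite('pics/side16.png',s[:,:,::-1]);cv2.imwrite('pics/top16.png',t[:,:,::-1])
p,r=pose();print(p,r.as_matrix().round(4))
z=r.as_matrix()[:,2]
def ov(im,n,x0,y0,x1,y1,S,name):
    o=cv2.resize(im[y0:y1,x0:x1],None,fx=S,fy=S,interpolation=cv2.INTER_CUBIC).copy()
    for d in(.1167,.0967):
        u=((proj(n,p+z*d)[0]+.5-[x0,y0])*S-.5); print(n,d,u)
        cv2.circle(o,tuple(int(round(v)) for v in u),2,(255,0,0),-1)
    cv2.imwrite('pics/'+name,o[:,:,::-1])
ov(s,'side',325,120,385,190,9,'s16.png')
ov(t,'top',385,235,440,280,14,'t16.png')
```

```text
[ 0.40210284 -0.27057137  0.28521686] [[-4.147e-01  8.930e-01 -1.747e-01]
 [ 8.230e-01  4.500e-01  3.468e-01]
 [ 3.883e-01  1.000e-04 -9.215e-01]]
side 0.1167 [331.41336782 525.46484566]
side 0.0967 [328.76067332 461.59991991]
top 0.1167 [340.97007025 409.14537364]
top 0.0967 [400.36516422 388.79265196]
```

View pics/s16.png

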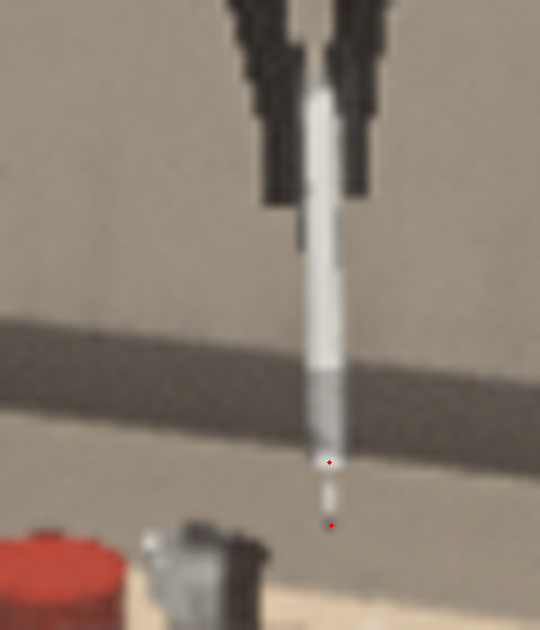

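View pics/t16.png

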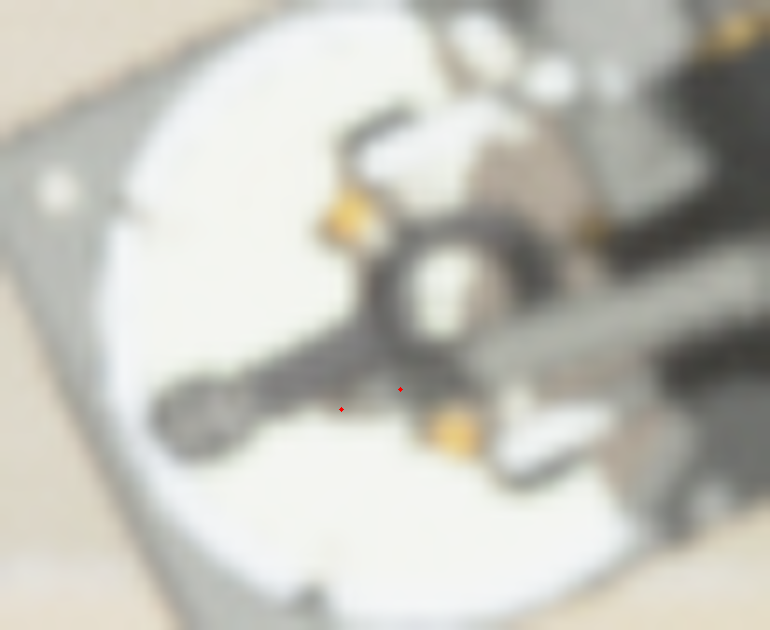

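Run:
```python
from h import *
a=cv2.imread('pics/top9.png').astype(int);b=cv2.imread('pics/top16.png').astype(int)
d=(b-a)[235:280,385:440].mean(2)
o=np.clip(128+d*1.5,0,255).astype(np.uint8);o=cv2.resize(o,None,fx=14,fy=14,interpolation=cv2.INTER_NEAREST)
cv2.circle(o,(341,409),3,255,1);cv2.circle(o,(400,389),3,255,1)
cv2.imwrite('pics/d16.png',o)
```

```text
(no output)
```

View pics/d16.png

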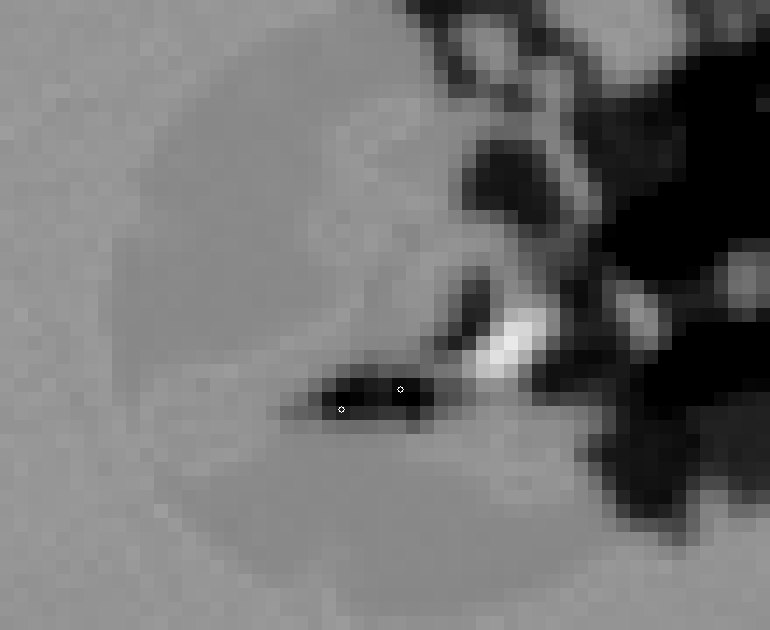

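Run:
```python
from h import *
p,r=pose();m=r.as_matrix();z=m[:,2]
for n in('side','top'):
    u=proj(n,p+z*.0967)[0]
    print(n,'per mm toolx',proj(n,p+z*.0967+m[:,0]*.001)[0]-u,'per mm axis',proj(n,p+z*.0977)[0]-u)
a=cv2.imread('pics/top9.png')[:,:,::-1];b=cv2.imread('pics/top16.png')[:,:,::-1]
crop(b,400,250,430,270,25,'t17.png')
# intensity along predicted axis
us=[proj('top',p+z*d)[0] for d in np.arange(.05,.13,.004)]
for d,u in zip(np.arange(.05,.13,.004),us):
    f=lambda im:cv2.getRectSubPix(im.astype(np.float32).mean(2).astype(np.float32),(1,1),(float(u[0]),float(u[1])))[0,0]
    print(round(d,3),u.round(1),round(float(f(a))),round(float(f(b))))
```

```text
side per mm toolx [ 0.08215943 -0.0026123 ] per mm axis [0.01482155 0.3552969 ]
top per mm toolx [-0.30486022  0.16607876] per mm axis [-0.21534561  0.07381166]
0.05 [423.6 258.7] 173 172
0.054 [422.7 259. ] 143 173
0.058 [421.7 259.4] 122 172
0.062 [420.8 259.7] 112 173
0.066 [419.9 260. ] 112 174
0.07 [419.  260.3] 120 165
0.074 [418.1 260.6] 128 146
0.078 [417.2 260.9] 125 123
0.082 [416.3 261.2] 125 113
0.086 [415.5 261.5] 140 112
0.09 [414.6 261.8] 171 116
0.094 [413.7 262.1] 203 125
0.098 [412.9 262.4] 218 140
0.102 [412.  262.7] 227 159
0.106 [411.1 263. ] 234 161
0.11 [410.3 263.3] 234 160
0.114 [409.5 263.6] 232 161
0.118 [408.6 263.9] 232 171
0.122 [407.8 264.1] 232 192
0.126 [407.  264.4] 228 214
```

View pics/t17.png

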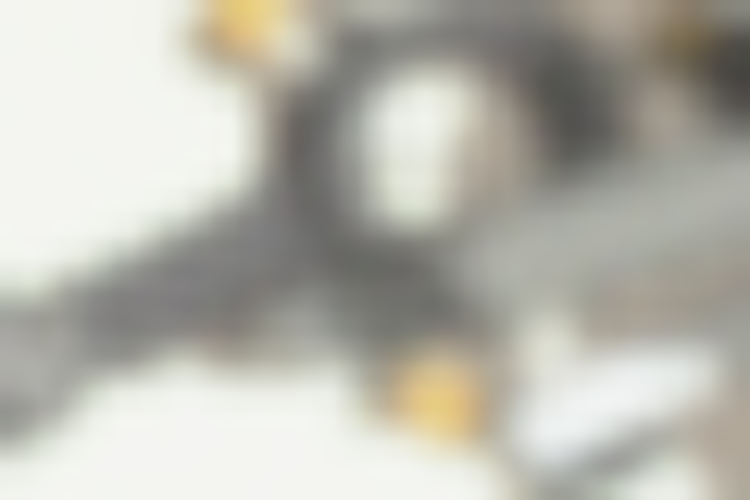

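Run:
```python
from h import *
p,r=pose();m=r.as_matrix();z=m[:,2]
for v in((.05,.025,-.02),(.05,.03,-.05)):
    q=p+v; print(r.inv().apply(v).round(4),q, (q+z*.1167).round(3),proj('top',q+z*.1167),proj('top',q+z*.06), proj('top',q+z*.014))
```

```text
[-0.0079  0.0559  0.0184] [ 0.45210284 -0.24557137  0.26521686] [ 0.432 -0.205  0.158] [[397.56762695 243.89917039]] [[409.1942737  238.81526599]] [[419.43837973 234.33218387]]
[-0.0155  0.0581  0.0477] [ 0.45210284 -0.24057137  0.23521686] [ 0.432 -0.2    0.128] [[393.76743014 244.44821732]] [[404.92020147 239.52266954]] [[414.7268898  235.18828302]]
```

step_arm(plan=[[[0, 0, 0], [-0.002, 0.02, 0.005], 255], [[0, 0, 0], [-0.005, 0.04, 0.01], 255], [[0, 0, 0], [-0.007, 0.048, 0.018], 255], [[0, 0, 0], [-0.007, 0.048, 0.018], 255], [[0, 0, 0], [-0.007, 0.048, 0.018], 255], [[0, 0, 0], [-0.007, 0.048, 0.018], 255], [[0, 0, 0], [-0.007, 0.048, 0.018], 255], [[0, 0, 0], [-0.007, 0.048, 0.018], 255], [[0, 0, 0], [-0.007, 0.048, 0.018], 255], [[0, 0, 0], [-0.007, 0.048, 0.018], 255]])

```text
time: 26.35
position: [0.4448, -0.2487, 0.2655]
tool_rot: [-1.461, -2.372, -0.296]
ft_force: [-0.4, 0.6, 0.2]
grip_width: 0.136
```

Run:
```python
from h import *
s=ctrl.get_image('side');t=ctrl.get_image('top')
cv2.imwrite('pics/side18.png',s[:,:,::-1]);cv2.imwrite('pics/top18.png',t[:,:,::-1])
p,r=pose();print(p,r.as_matrix().round(4))
np.save('p18.npy',np.r_[p,r.as_rotvec()])
z=r.as_matrix()[:,2]
def ov(im,n,x0,y0,x1,y1,S,name):
    o=cv2.resize(im[y0:y1,x0:x1],None,fx=S,fy=S,interpolation=cv2.INTER_CUBIC).copy()
    for d in(.1167,.0967,.068):
        u=((proj(n,p+z*d)[0]+.5-[x0,y0])*S-.5); print(n,d,u)
        cv2.circle(o,tuple(int(round(v)) for v in u),2,(255,0,0),-1)
    cv2.imwrite('pics/'+name,o[:,:,::-1])
ov(s,'side',300,130,365,190,10,'s18.png')
ov(t,'top',385,225,425,260,18,'t18.png')
```

```text
[ 0.44477238 -0.24869424  0.26544163] [[-0.4143  0.8931 -0.1752]
 [ 0.8227  0.4498  0.3478]
 [ 0.3894 -0.     -0.9211]]
side 0.1167 [450.23847947 557.53585181]
side 0.0967 [447.00816608 486.79441347]
side 0.068 [442.32463639 384.91418938]
top 0.1167 [256.33236536 401.43292447]
top 0.0967 [328.53891175 370.84807777]
top 0.068 [436.20918448 325.22292554]
```

View pics/s18.png

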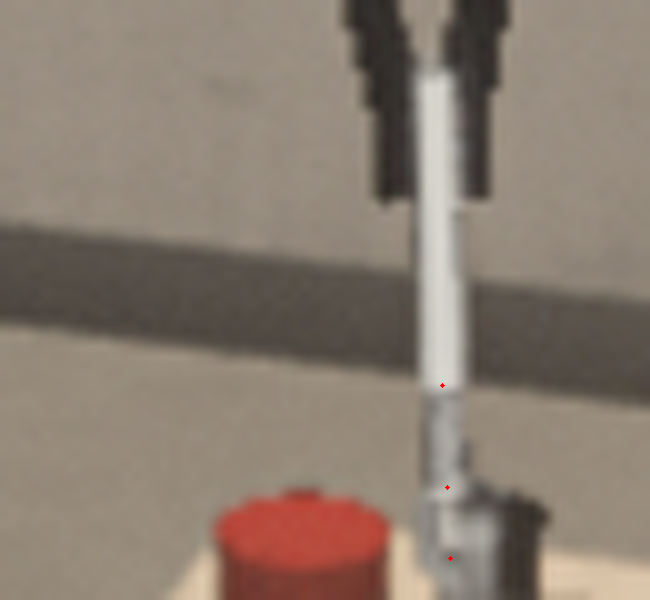

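View pics/t18.png

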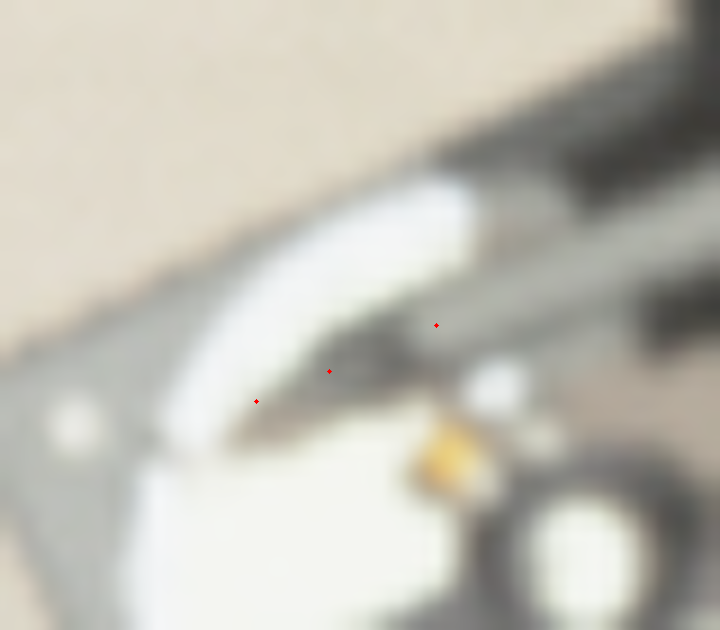

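Run:
```python
from h import *
p,r=pose();m=r.as_matrix();z=m[:,2]
tgt=np.array([.403,-.271,.102])-.1167*z
print(tgt, r.inv().apply(tgt+[0,0,.055]-p).round(4), r.inv().apply(tgt-p).round(4))
```

```text
[ 0.42344219 -0.31158352  0.20948947] [-0.0433 -0.0473 -0.0173] [-0.0647 -0.0473  0.0334]
```

step_arm(plan=[[[0, 0, 0], [-0.015, -0.015, -0.006], 255], [[0, 0, 0], [-0.03, -0.032, -0.012], 255], [[0, 0, 0], [-0.0433, -0.0473, -0.0173], 255], [[0, 0, 0], [-0.0433, -0.0473, -0.0173], 255], [[0, 0, 0], [-0.05, -0.0473, -0.002], 255], [[0, 0, 0], [-0.057, -0.0473, 0.015], 255], [[0, 0, 0], [-0.062, -0.0473, 0.027], 255], [[0, 0, 0], [-0.0647, -0.0473, 0.0334], 255], [[0, 0, 0], [-0.0647, -0.0473, 0.0334], 255], [[0, 0, 0], [-0.0647, -0.0473, 0.0334], 255]])

```text
time: 27.7
position: [0.4238, -0.3118, 0.21]
tool_rot: [-1.462, -2.373, -0.296]
ft_force: [-0.8, 0.0, 0.0]
grip_width: 0.132
```

```bash
cat > look.py <<'E'
import sys
from h import *
k=sys.argv[1]
s=ctrl.get_image('side');t=ctrl.get_image('top')
cv2.imwrite(f'pics/side{k}.png',s[:,:,::-1]);cv2.imwrite(f'pics/top{k}.png',t[:,:,::-1])
p,r=pose();np.save(f'p{k}.npy',np.r_[p,r.as_rotvec()])
z=r.as_matrix()[:,2];print(p,'FKtip',p+z*.1167,'z',z.round(4),ctrl.get_state()['ft_force'].round(1),ctrl.get_state()['time'])
def ov(im,n,x0,y0,x1,y1,S,name):
    o=cv2.resize(im[y0:y1,x0:x1],None,fx=S,fy=S,interpolation=cv2.INTER_CUBIC).copy()
    for d in(.1167,.0967,.068):
        u=((proj(n,p+z*d)[0]+.5-[x0,y0])*S-.5); print(n,d,u.round())
        cv2.circle(o,tuple(int(round(v)) for v in u),2,(255,0,0),-1)
    cv2.imwrite('pics/'+name,o[:,:,::-1])
ov(s,'side',330,155,380,220,11,f's{k}.png')
ov(t,'top',395,235,440,275,16,f't{k}.png')
E
python3 look.py 19
```

```text
[ 0.42375543 -0.31182426  0.21008909] FKtip [ 0.403415   -0.27132597  0.10254819] z [-0.1743  0.347  -0.9215] [ 0.6 -0.4 -0.2] 27.8
side 0.1167 [293. 444.]
side 0.0967 [290. 371.]
side 0.068 [286. 265.]
top 0.1167 [393. 341.]
top 0.0967 [459. 317.]
top 0.068 [557. 282.]
```

View pics/s19.png

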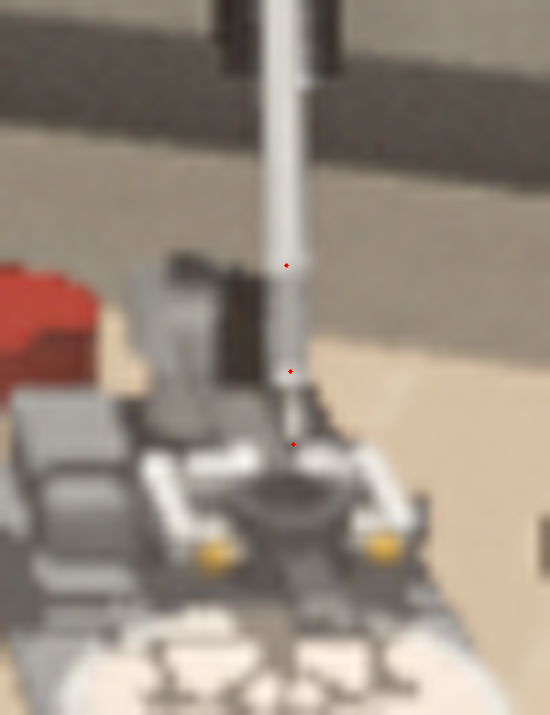

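View pics/t19.png

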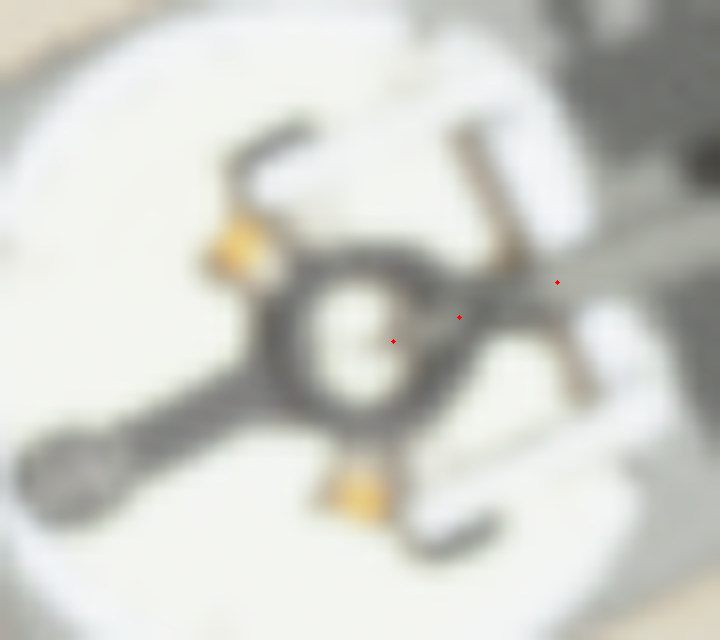

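Run:
```python
from h import *
p,r=pose();m=r.as_matrix();z=m[:,2];tip=p+z*.1167
rt=down(np.arctan2(m[1,1],m[0,1]))
rv=(r.inv()*rt).as_rotvec();print(rv)
for f in(.2,.4,.6,.8,1):
    q=r*R.from_rotvec(rv*f); print(rel(tip-q.as_matrix()[:,2]*.1167,q,p,r))
```

```text
[ 3.89940444e-04 -3.98830160e-01  7.88074143e-05]
([0.0001, -0.0798, 0.0], [0.0093, 0.0, 0.0004])
([0.0002, -0.1595, 0.0], [0.0185, 0.0, 0.0015])
([0.0002, -0.2393, 0.0], [0.0277, 0.0, 0.0033])
([0.0003, -0.3191, 0.0001], [0.0366, 0.0, 0.0059])
([0.0004, -0.3988, 0.0001], [0.0453, 0.0, 0.0092])
```

step_arm(plan=[[[0, -0.08, 0], [0.0093, 0, 0.0004], 255], [[0, -0.16, 0], [0.0185, 0, 0.0015], 255], [[0, -0.24, 0], [0.0277, 0, 0.0033], 255], [[0, -0.32, 0], [0.0366, 0, 0.0059], 255], [[0, -0.399, 0], [0.0453, 0, 0.0092], 255], [[0, -0.399, 0], [0.0453, 0, 0.0092], 255], [[0, -0.399, 0], [0.0453, 0, 0.0092], 255], [[0, -0.399, 0], [0.0453, 0, 0.0092], 255], [[0, -0.399, 0], [0.0453, 0, 0.0092], 255], [[0, -0.399, 0], [0.0453, 0, 0.0092], 255]])

```text
time: 29.05
position: [0.4032, -0.2714, 0.2184]
tool_rot: [-1.648, -2.673, -0.001]
ft_force: [-0.3, -0.1, -0.0]
grip_width: 0.136
```

```bash
python3 look.py 20
```

```text
[ 0.40313457 -0.27123356  0.21847162] FKtip [ 0.40305274 -0.27108669  0.10177174] z [-7.0e-04  1.3e-03 -1.0e+00] [-0.  -0.4 -0.3] 29.15
side 0.1167 [294. 447.]
side 0.0967 [298. 380.]
side 0.068 [303. 283.]
top 0.1167 [391. 343.]
top 0.0967 [417. 340.]
top 0.068 [455. 336.]
```

View pics/s20.png

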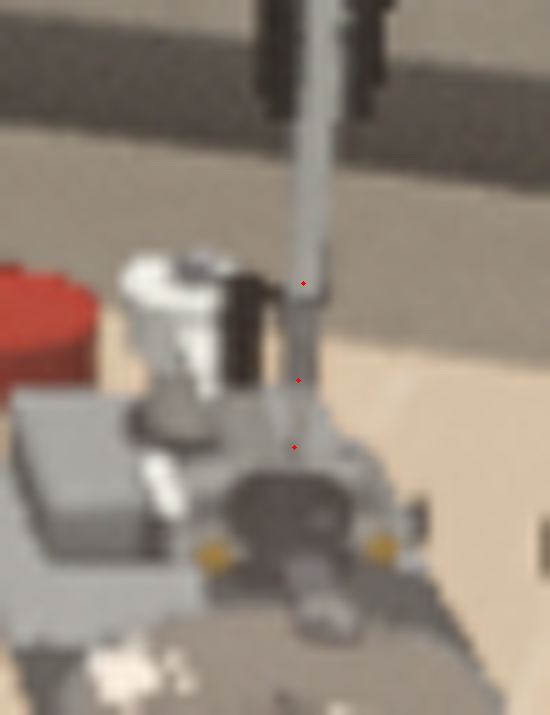

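View pics/t20.png

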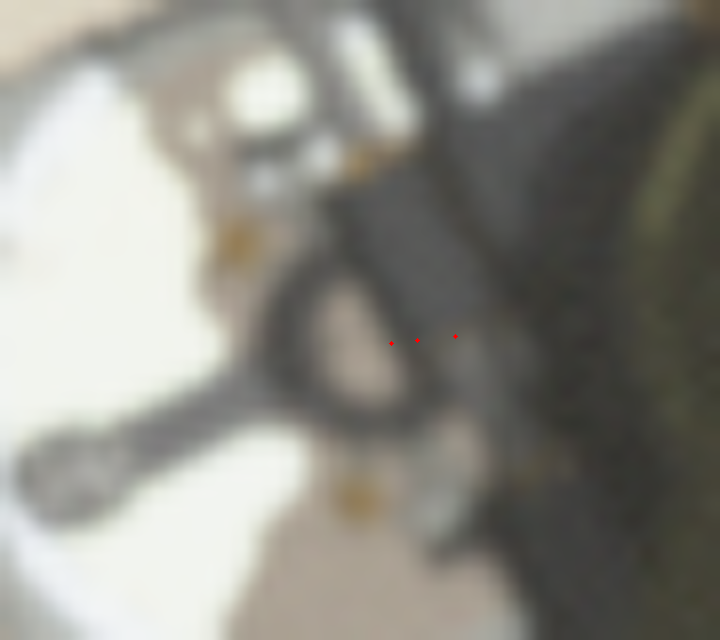

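step_arm(plan=[[[0, 0, 0], [0, 0, 0.004], 255], [[0, 0, 0], [0, 0, 0.008], 255], [[0, 0, 0], [0, 0, 0.012], 255], [[0, 0, 0], [0, 0, 0.016], 255], [[0, 0, 0], [0, 0, 0.02], 255], [[0, 0, 0], [0, 0, 0.024], 255], [[0, 0, 0], [0, 0, 0.024], 255], [[0, 0, 0], [0, 0, 0.024], 255], [[0, 0, 0], [0, 0, 0.024], 255], [[0, 0, 0], [0, 0, 0.024], 255]])

```text
time: 30.4
position: [0.4031, -0.2712, 0.1948]
tool_rot: [-1.648, -2.674, -0.001]
ft_force: [0.3, 0.9, -0.2]
grip_width: 0.13
```

```bash
python3 look.py 21
```

```text
[ 0.40313164 -0.27114915  0.19474003] FKtip [ 0.40309572 -0.27106607  0.07804006] z [-3.e-04  7.e-04 -1.e+00] [-1.4  0.1  0.1] 30.5
side 0.1167 [290. 525.]
side 0.0967 [293. 460.]
side 0.068 [298. 364.]
top 0.1167 [361. 346.]
top 0.0967 [386. 343.]
top 0.068 [423. 339.]
```

View pics/s21.png

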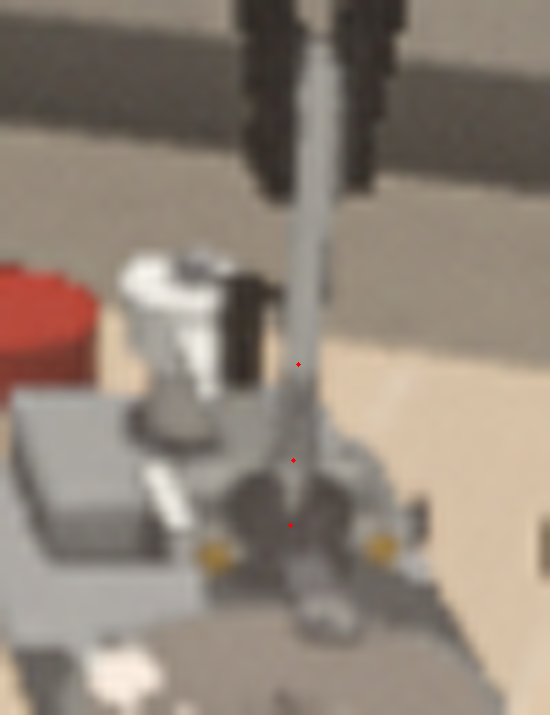

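View pics/t21.png

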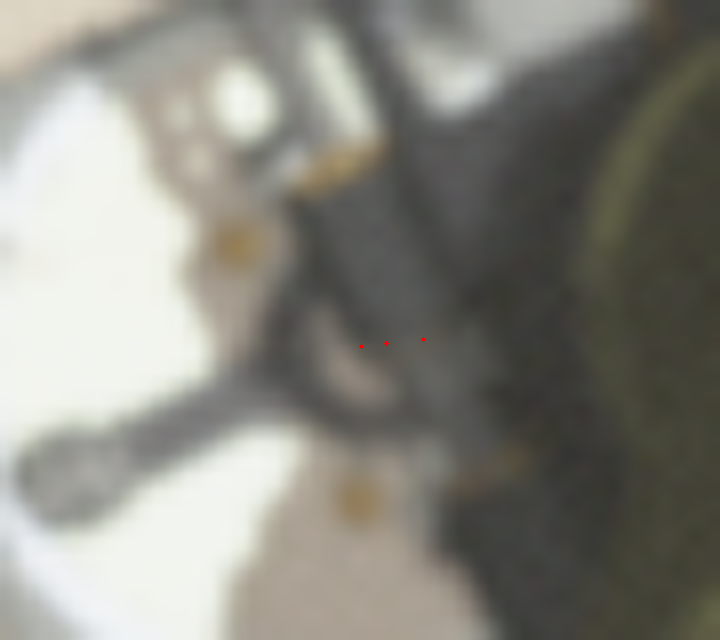

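step_arm(plan=[[[0, 0, 0], [0, 0.0005, 0.002], 255], [[0, 0, 0], [0, 0.0005, 0.004], 255], [[0, 0, 0], [0, 0.0005, 0.006], 255], [[0, 0, 0], [0, 0.0005, 0.008], 255], [[0, 0, 0], [0, 0.0005, 0.01], 255], [[0, 0, 0], [0, 0.0005, 0.012], 255], [[0, 0, 0], [0, 0.0005, 0.014], 255], [[0, 0, 0], [0, 0.0005, 0.016], 255], [[0, 0, 0], [0, 0.0005, 0.016], 255], [[0, 0, 0], [0, 0.0005, 0.016], 255]])

```text
time: 31.75
position: [0.4035, -0.2709, 0.1787]
tool_rot: [-1.648, -2.674, -0.001]
ft_force: [1.0, -0.2, 0.3]
grip_width: 0.134
```

```bash
python3 look.py 22
python3 - <<'E'
from h import *
crop(cv2.imread('pics/side22.png')[:,:,::-1],340,190,375,215,20,'s22b.png')
E
```

```text
[ 0.40359775 -0.27092567  0.17873933] FKtip [ 0.40356432 -0.27084218  0.06203936] z [-3.e-04  7.e-04 -1.e+00] [ 0.5 -0.3  0.3] 31.85
side 0.1167 [285. 578.]
side 0.0967 [289. 512.]
side 0.068 [294. 417.]
top 0.1167 [341. 346.]
top 0.0967 [365. 343.]
top 0.068 [401. 339.]
```

View pics/s22b.png

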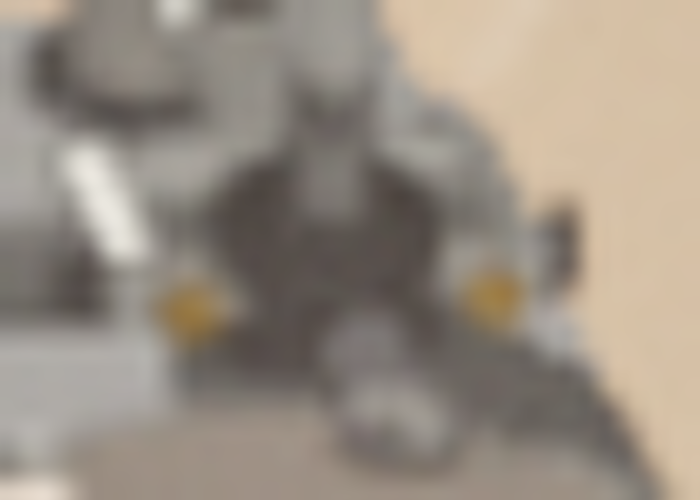

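step_arm(plan=[[[0, 0, 0], [0, 0, 0.004], 255], [[0, 0, 0], [0, 0, 0.008], 255], [[0, 0, 0], [0, 0, 0.012], 255], [[0, 0, 0], [0, 0, 0.016], 255], [[0, 0, 0], [0, 0, 0.02], 255], [[0, 0, 0], [0, 0, 0.023], 255], [[0, 0, 0], [0, 0, 0.026], 255], [[0, 0, 0], [0, 0, 0.028], 255], [[0, 0, 0], [0, 0, 0.03], 255], [[0, 0, 0], [0, 0, 0.031], 255]])

```text
time: 33.1
position: [0.4035, -0.2709, 0.1476]
tool_rot: [-1.647, -2.674, -0.001]
ft_force: [-0.4, 0.2, -0.1]
grip_width: 0.133
```

```bash
python3 look.py 23
python3 - <<'E'
from h import *
crop(cv2.imread('pics/side23.png')[:,:,::-1],335,180,380,220,16,'s23b.png')
E
```

```text
[ 0.40347799 -0.27083098  0.14758234] FKtip [ 0.40341201 -0.27072966  0.0308824 ] z [-6.e-04  9.e-04 -1.e+00] [-0.7  0.6 -0.1] 33.2
side 0.1167 [281. 678.]
side 0.0967 [284. 614.]
side 0.068 [289. 521.]
top 0.1167 [304. 350.]
top 0.0967 [327. 348.]
top 0.068 [361. 344.]
```

View pics/s23b.png

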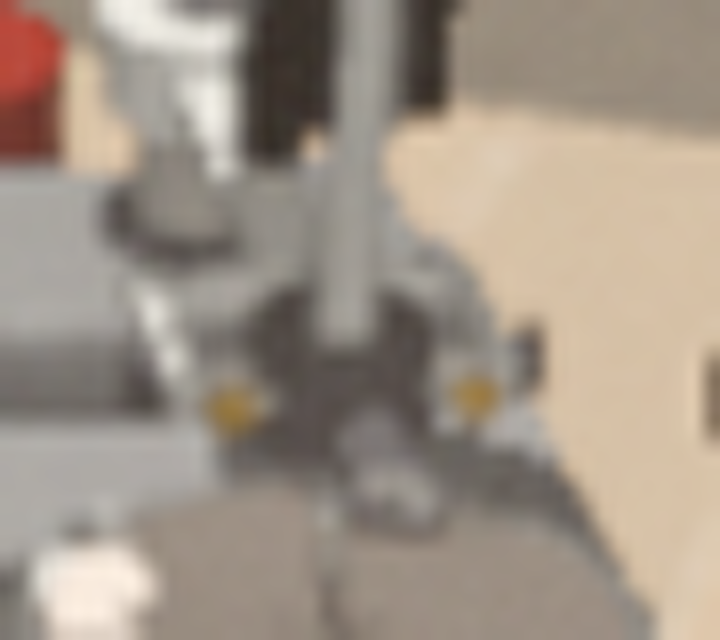

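View pics/t23.png

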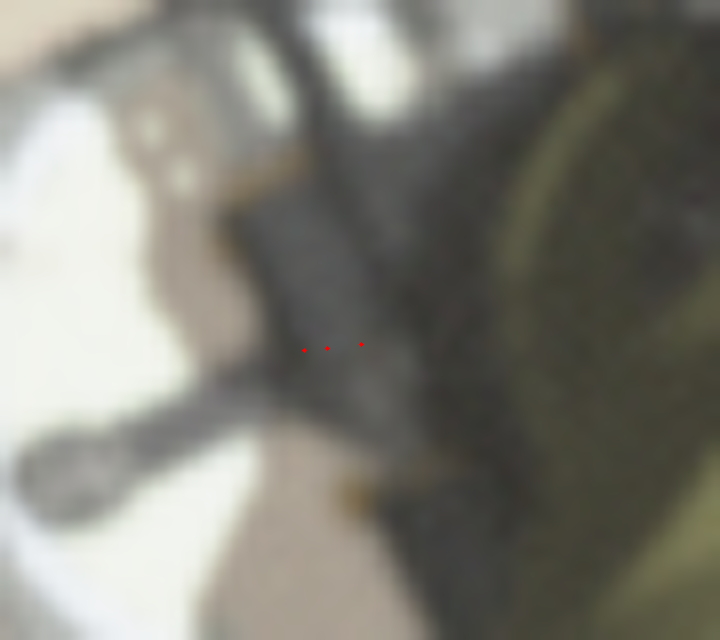

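Run:
```python
from h import *
g=lambda k:cv2.cvtColor(cv2.imread(f'pics/top{k}.png'),cv2.COLOR_BGR2GRAY).astype(np.float32)
ref=g(9)
S=lambda im,u:float(cv2.getRectSubPix(im,(1,1),(float(u[0]),float(u[1])))[0,0])
for k in(16,18,19):
    a=np.load(f'p{k}.npy') if k!=16 else np.r_[0.40210284,-0.27057137,0.28521686,0,0,0]
    p=a[:3]; z=(R.from_rotvec(a[3:]).as_matrix()[:,2] if k!=16 else np.array([-.1747,.3468,-.9215]))
    ds=np.arange(.056,.13,.003); im=g(k)
    print(k);print((ds*1000).astype(int).tolist())
    for off in(0,.4,.8):
        us=[proj('top',p+z*d)[0] for d in ds]; n=us[-1]-us[0];n=np.array([-n[1],n[0]])/np.linalg.norm(n)
        if n[1]<0:n=-n
        print(off,[round(S(im,u+n*off)) for u in us]); 
    print('ref',[round(S(ref,u)) for u in us])
# same profile in side
gs=lambda k:cv2.cvtColor(cv2.imread(f'pics/side{k}.png'),cv2.COLOR_BGR2GRAY).astype(np.float32)
for k in(18,19):
    a=np.load(f'p{k}.npy');z=R.from_rotvec(a[3:]).as_matrix()[:,2]
    print('side',k,[round(S(gs(k),proj('side',a[:3]+z*d)[0])) for d in ds])
```

```text
16
[56, 59, 62, 65, 68, 71, 74, 77, 80, 83, 86, 89, 92, 95, 98, 101, 104, 107, 110, 113, 116, 119, 122, 125, 128]
0 [174, 174, 175, 176, 172, 162, 147, 130, 116, 113, 113, 115, 121, 130, 142, 156, 161, 163, 162, 163, 165, 178, 195, 212, 218]
0.4 [174, 175, 175, 176, 171, 161, 146, 129, 116, 114, 114, 116, 124, 134, 147, 160, 170, 172, 173, 176, 181, 195, 210, 224, 233]
0.8 [173, 175, 175, 175, 170, 160, 144, 128, 115, 114, 118, 119, 127, 137, 155, 170, 180, 182, 185, 192, 200, 212, 226, 235, 238]
ref [132, 120, 113, 113, 118, 123, 128, 127, 123, 126, 142, 165, 193, 210, 221, 227, 233, 236, 236, 234, 234, 234, 233, 230, 228]
18
[56, 59, 62, 65, 68, 71, 74, 77, 80, 83, 86, 89, 92, 95, 98, 101, 104, 107, 110, 113, 116, 119, 122, 125, 128]
0 [176, 177, 179, 176, 174, 168, 151, 133, 123, 121, 126, 131, 136, 137, 146, 155, 163, 169, 182, 190, 196, 210, 220, 229, 235]
0.4 [175, 176, 175, 175, 175, 164, 148, 129, 121, 120, 126, 132, 137, 139, 145, 151, 156, 162, 171, 176, 182, 196, 207, 219, 230]
0.8 [171, 172, 172, 172, 168, 157, 144, 127, 120, 118, 126, 133, 137, 141, 146, 151, 156, 158, 1
[... 361 characters left out ...]
144, 145, 146, 151, 164, 182, 206, 220, 230]
0.4 [176, 176, 176, 174, 167, 158, 147, 136, 129, 125, 119, 113, 116, 121, 132, 138, 139, 140, 142, 147, 165, 188, 210, 224, 232]
0.8 [176, 177, 177, 173, 166, 156, 142, 132, 127, 126, 126, 121, 119, 119, 127, 130, 132, 134, 137, 147, 168, 195, 215, 227, 233]
ref [238, 238, 235, 227, 200, 178, 167, 180, 195, 202, 196, 182, 159, 135, 113, 100, 98, 112, 141, 173, 208, 228, 236, 237, 236]
side 18 [207, 208, 209, 211, 200, 154, 154, 160, 166, 167, 165, 163, 162, 168, 180, 160, 163, 172, 178, 165, 123, 136, 151, 146, 134]
side 19 [208, 206, 206, 206, 198, 175, 161, 160, 162, 163, 163, 163, 164, 177, 191, 164, 153, 169, 179, 168, 133, 141, 147, 107, 83]
```

step_arm(plan=[[[0, 0, 0], [0, 0, 0.0005], 255], [[0, 0, 0], [0, 0, 0.0008], 255], [[0, 0, 0], [0, 0, 0.0008], 255], [[0, 0, 0], [0, 0, 0.0008], 255], [[0, 0, 0], [0, 0, 0.0008], 255], [[0, 0, 0], [0, 0, 0.0008], 255], [[0, 0, 0], [0, 0, 0.0008], 255], [[0, 0, 0], [0, 0, 0.0008], 255], [[0, 0, 0], [0, 0, 0.0008], 255], [[0, 0, 0], [0, 0, 0.0008], 255]])

```text
time: 34.45
position: [0.4035, -0.2709, 0.1469]
tool_rot: [-1.647, -2.674, -0.001]
ft_force: [-0.0, 0.9, -0.5]
grip_width: 0.132
```

Run:
```python
from h import *
s=ctrl.get_state();print(s['position'],s['grip_width'],s['ft_force'],abs(s['qd']).max())
print(ctrl.close_job())
```

```text
[ 0.40352643 -0.27086232  0.14687351] 0.13175595651257427 [-0.03909138  0.8609262  -0.51391027] 0.0020200634599127727
the job is handed in; nothing more can be done
None
```

I handed the job in at about 34 s. The gripper is holding the clutch pencil upright in the holder's bore, with the lead about 5 mm above the card. No verdict was reported.

**What I did:** I swung the arm by its knob and pressed the thumb tab down onto its stop; it held firm against about 17 N. I then took the pencil from the rack, aimed its tip over the bore using both cameras, and lowered it lead first. I did not touch the stylus, eraser or binder clip.

**Last checks:**

| Check | Result |
|---|---|
| Lead above card | about 5 mm, from the arm's own position |
| Gripper tilt from vertical | about 0.001 rad |
| Grip on the pencil | 15 N commanded, jaws closed to 11.5 mm on the 12 mm barrel |
| Force at the wrist | no contact showed, sensor noise under about 1 N |
| Pencil off-centre in the bore, side to side | about 0.5 mm |
| Pencil off-centre in the bore, along the arm | about 1 mm, uncertain by about 1.5 mm |
| Bore sideways from the cross | about 2 mm; single readings 1.4 to 4.8 mm, limit 6 mm |

**Where the checks disagreed:** the top camera showed the pencil about 2.5 mm further out along the arm than the gripper position predicted. The side camera's weaker depth reading pointed the other way. I relied on a top view that showed the tilted pencil and the bore together. Once the pencil was fully down, the gripper hid it from the top camera, so the along-arm centring was not rechecked at the end.

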